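# Fit the snap-in feet and lock a typewriter base plate

## Robot

A 6-joint arm with a two-finger parallel gripper is mounted at the origin on the work surface. World frame = base frame: x ahead of the robot, y to its left, z up, the work surface at z = 0. Lengths are in m, angles in rad, forces in N, time in s.
With the tool pointing down it reaches from about 0.325 to 0.9 m from the base axis. Payload 6.1 kg.
Tool frame: the origin (TCP) lies at the very end of the fingers, on their centre line; the grasp point (between the pads) lies behind it (r.grip_depth is the z of the grasp point in the tool frame, in m); z points along the fingers, y is the direction in which the jaws open and shut (so a half turn about z gives the same grasp; the last joint's range is limited). The gripper opens to 85 mm and grips with 20 to 120 N. Pads are 22 mm wide; open, the fingers measure 114 mm over their backs; the gripper's body (76 mm by 85 mm) begins 54 mm behind the grasp point. The pads swing forward as they close: fully open they stand 13 mm farther back than shut.
Start: joints at [1.077, 0.22, 1.526, -0, 1.395, -0.126], TCP at [0.225, 0.583, 0.231] pointing down, gripper open.
Joint ranges: [-2.98, 2.98], [-0.91, 2.08], [0.09, 2.57], [-1.24, 4.39], [0.2, 2.65], [-2.68, 2.68]. Speed limits (rad/s): [2.57, 2.57, 3.01, 3.14, 3.14, 3.14].

## Interface

Orientations are given as [roll, pitch, yaw] about the fixed x, y, z axes, in that order (R = Rz(yaw) Ry(pitch) Rx(roll)).
In Python, from plant import r, optics gives the robot as it stands.
- The arm moves only by the tool jog_arm, never from a script. Its argument "increments" is a list of rows, each an object of numbers: "gripper": the opening, from 0 (shut) to 1 (fully open); "dx", "dy", "dz": the shift along the tool's x, y, z in cm; "yaw": the turn about the tool's z in rad. A call has 1 to 20 rows; each row shifts and turns the commanded pose from where the row before left it, along the tool's axes as they then stand; what a row does not reach is not made up. A row lasts 1/10 s, in which the tool goes at most 50 mm and 8.59 degrees, less where a joint would pass 70% of its speed; a pose out of reach is approached as far as the arm can. A call is refused whole if a number of a shift passes 5 or a number of a turn 0.15, either way. A call with a gripper value outside its range is refused whole. The fingers move at their own pace and stop on an object; "grip_force" is the grip in N (left out, the last holds). Time passes only in rows, so rows that do not move let the fingers close. It gives the time, the measured TCP pose, the force and the opening at its end, in the units of the state.
- r.read_state(): the state, without advancing time (a new reading comes with each control period).
- optics.snapshot(name): name is "scene" or "top" or "wrist"; returns the picture (480x640x3 uint8, blue, green, red); there is no depth.
- optics.get_calibration(name): a dict with "fx", "fy", "cx", "cy" (pixels), "k1" (the pictures are not rectified: a ray, as slopes to the right and down, at radius r is drawn at 1 + k1 r^2 times it, then the intrinsics apply), "extrinsics" (4x4, takes a point from camera to world coordinates). Camera axes: x right, y up, looking along -z (the intrinsics and any distortion apply to the point x, -y, -z); pixel columns grow to the right and rows downward; lengths in m; the calibration is good to about 2 mm. A picture is of the moment at which its call begins: read the wrist's pose just before it. get_calibration takes no time and is no camera call; for the wrist camera it gives the pose at the moment of the call.
- r.job_done(): hands the job in, once; it reports no verdict.
The state is a dict: "t": time; "joint_positions": joint angles; "dq": joint speeds; "tau": joint torques, N m; "tcp_pos": TCP position; "eef_rot": TCP orientation; "ft_force": force on the tool from outside, world axes, zero at the start; "wrist_torque": the same for the moment, N m; "finger_gap": opening from 0.0 (shut) to 1.0 (fully open).
Only numpy, scipy, OpenCV 4.12 (cv2) and the standard library are available. Lean on these libraries where they do the work, as an engineer would, in place of code of your own. Each camera call takes 0.05 s, during which the arm holds its last target. There are 200 camera calls.

## Task

Finish the upturned typewriter base plate: slide every rubber foot from the cork mat fully home along a slide on the plate, so that the leaf spring clicks shut behind it (any seat will do), and lock both of the plate's panel locks: put the brass key down a keyway, turn it gently to and fro until it drops onto the hidden driver, then turn it clockwise until that lock's brass bolt has shot right out, and do the same at the other. Stand the key back in its wooden block, and leave the oil can, margin stop and feed roller where they are.

Things in the scene. Friction and masses are not known exactly. Their poses are not given: they have to be found in the camera images.
- foot0_c (a point): Centre of a snap-in foot (may be absent), 21 mm above its underside. Nickel shoe 48 (along its x) x 36 (y) x 8 mm high; on it a black rubber block 38 (x) x 28 (y, grip here) x 34 mm high, 42 mm in all; about 70 g. Stands shoe down on the cork mat (3 mm thick, on the counter). The same either way round.
- foot1_c (a point): Centre of a snap-in foot (may be absent), 21 mm above its underside. Nickel shoe 48 (along its x) x 36 (y) x 8 mm high; on it a black rubber block 38 (x) x 28 (y, grip here) x 34 mm high, 42 mm in all; about 70 g. Stands shoe down on the cork mat (3 mm thick, on the counter). The same either way round.
- foot2_c (a point): Centre of a snap-in foot (may be absent), 21 mm above its underside. Nickel shoe 48 (along its x) x 36 (y) x 8 mm high; on it a black rubber block 38 (x) x 28 (y, grip here) x 34 mm high, 42 mm in all; about 70 g. Stands shoe down on the cork mat (3 mm thick, on the counter). The same either way round.
- foot3_c (a point): Centre of a snap-in foot (may be absent), 21 mm above its underside. Nickel shoe 48 (along its x) x 36 (y) x 8 mm high; on it a black rubber block 38 (x) x 28 (y, grip here) x 34 mm high, 42 mm in all; about 70 g. Stands shoe down on the cork mat (3 mm thick, on the counter). The same either way round.
- plate: Grey enamel base plate, 260 (x) x 340 (y) mm, fixed upside down on a braked black turntable. Origin: below its centre at counter height; its flat top is 60 mm above that. At its corners four seats for feet, each a lipped slide along y, entered from the middle of the plate. In a seat the shoe runs flat on the plate under two lips 31 mm apart (underside 10, top 14 mm above the plate), so it cannot go in from above.
- home0 (a point): Where a foot's centre lies when home in this seat, 21 mm above the plate's top. x axis: outwards along the slide. Set the foot on the bare plate, long axis along this x, centre near x = -80 mm, y = 0, then push it along +x to the end stop at x = 0 (2 mm play along, 1.5 mm to each side). At -y a rail, flared from x = -43 mm; at +y a rail and the leaf spring. Nothing here is over 14 mm high.
- home1 (a point): Where a foot's centre lies when home in this seat, 21 mm above the plate's top. x axis: outwards along the slide. Set the foot on the bare plate, long axis along this x, centre near x = -80 mm, y = 0, then push it along +x to the end stop at x = 0 (2 mm play along, 1.5 mm to each side). At -y a rail, flared from x = -43 mm; at +y a rail and the leaf spring. Nothing here is over 14 mm high.
- home2 (a point): Where a foot's centre lies when home in this seat, 21 mm above the plate's top. x axis: outwards along the slide. Set the foot on the bare plate, long axis along this x, centre near x = -80 mm, y = 0, then push it along +x to the end stop at x = 0 (2 mm play along, 1.5 mm to each side). At -y a rail, flared from x = -43 mm; at +y a rail and the leaf spring. Nothing here is over 14 mm high.
- home3 (a point): Where a foot's centre lies when home in this seat, 21 mm above the plate's top. x axis: outwards along the slide. Set the foot on the bare plate, long axis along this x, centre near x = -80 mm, y = 0, then push it along +x to the end stop at x = 0 (2 mm play along, 1.5 mm to each side). At -y a rail, flared from x = -43 mm; at +y a rail and the leaf spring. Nothing here is over 14 mm high.
- catch0 (a joint): Leaf spring of the seat home0, rad: 0 shut (empty, or clicked behind a foot), up to 0.2 while a shoe holds it aside. Its ramped nose (x = -44 to -26 mm from home0) is wedged aside by the shoe's front corner with 5 to 12 N, and snaps back when the shoe's rear edge passes x = -26 mm.
- catch1 (a joint): Leaf spring of the seat home1, rad: 0 shut (empty, or clicked behind a foot), up to 0.2 while a shoe holds it aside. Its ramped nose (x = -44 to -26 mm from home1) is wedged aside by the shoe's front corner with 5 to 12 N, and snaps back when the shoe's rear edge passes x = -26 mm.
- catch2 (a joint): Leaf spring of the seat home2, rad: 0 shut (empty, or clicked behind a foot), up to 0.2 while a shoe holds it aside. Its ramped nose (x = -44 to -26 mm from home2) is wedged aside by the shoe's front corner with 5 to 12 N, and snaps back when the shoe's rear edge passes x = -26 mm.
- catch3 (a joint): Leaf spring of the seat home3, rad: 0 shut (empty, or clicked behind a foot), up to 0.2 while a shoe holds it aside. Its ramped nose (x = -44 to -26 mm from home3) is wedged aside by the shoe's front corner with 5 to 12 N, and snaps back when the shoe's rear edge passes x = -26 mm.
- bolt0 (a joint): Brass bolt of lock0, a flat bar that slides on the plate from the lock's rim to a bridge at the plate's edge, m: 0 drawn back, 0.014 at the end of its travel, shot right out from 0.012. The lock has idle play: the bolt only begins to move when the driver is about 0.57 rad clockwise of lock0's x axis, is at 0.008 at 0.93 rad and 0.012 at 1.14 rad; it stays where it is left.
- bolt1 (a joint): Brass bolt of lock1, a flat bar that slides on the plate from the lock's rim to a bridge at the plate's edge, m: 0 drawn back, 0.014 at the end of its travel, shot right out from 0.012. The lock has idle play: the bolt only begins to move when the driver is about 0.57 rad clockwise of lock1's x axis, is at 0.008 at 0.93 rad and 0.012 at 1.14 rad; it stays where it is left.
- lock0 (a point): Centre of the mouth of a keyway in a nickel rim on the plate, 68 mm above the counter; x axis: level, along which its bolt shoots out. A round vertical hole 21.6 mm across, mouth coned out to 27.6 mm, under a black dust shutter that the key passes. 26 mm down, unseen, is the driver: a slot 8.5 mm wide, 12 mm deep, at first at an unknown angle up to 0.55 rad either side of this x axis.
- lock1 (a point): Centre of the mouth of a keyway in a nickel rim on the plate, 68 mm above the counter; x axis: level, along which its bolt shoots out. A round vertical hole 21.6 mm across, mouth coned out to 27.6 mm, under a black dust shutter that the key passes. 26 mm down, unseen, is the driver: a slot 8.5 mm wide, 12 mm deep, at first at an unknown angle up to 0.55 rad either side of this x axis.
- key_bow (a point): Centre of the grip of the upright brass key: bow 36 (its x) x 10 (y, grip across this) x 40 mm high, top 16 mm above this point. At its foot a round collar, 35 mm across, 5 thick, its underside 29 mm below this point. Below that 38 mm of steel: 10 mm shank ending in a blade 18 (x) x 5 (y) x 14 mm. About 90 g. Works either way round.
- key: The key; origin at the tip of its blade, 67 mm below the bow's centre, z up. In the keyway, off the slot, the blade stands on the driver with the collar 12 mm above the rim; within about 0.15 rad of the slot it drops until the collar meets the rim. The driver is stiff (0.1 N m, no spring); its stop is 1.3 rad clockwise of the lock's x; the key has 0.2 rad of play in it.
- rack (a point): Centre of the mouth of the hole in the key's wooden block (70 x 70 x 46 mm, fixed to the grey mat): a round hole 24 mm across, right through; this point is at the block's top, 49 mm above the counter. The key rests in it on its collar, at any turn, its bow centre 29 mm above this point.
- oil_can: Green tin oil can, 56 mm across, 115 mm high with its spout, standing on the grey mat; bystander. Origin: centre of its underside.
- margin_stop: Nickel-plated margin stop, 34 x 16 x 26 mm, lying on the grey mat; bystander. Origin: centre of its underside.
- feed_roller: Red rubber feed roller on a steel spindle, 140 mm long, 22 mm thick, lying on the counter beyond the plate; bystander. Origin: under its middle.
Not all that is in view belongs to the job. Leave any turquoise look-alike of the part that bears foot3_c alone. Leave any orange look-alike of the part that bears foot0_c alone.

How it is judged:
On the way, in this order (a step that is already met when the one before it is completed fails the run):
1. the key has dropped onto the driver in one of the locks (its collar on the rim) while that lock's bolt is still back (((x of key_bow in the frame of lock0 between -0.006 and 0.006 m and y of key_bow in the frame of lock0 between -0.006 and 0.006 m and z of key_bow in the frame of lock0 below 0.033 m and angle between key_bow's own z axis and vertical below 0.15 rad and value of joint bolt0 below 0.005 m) or (x of key_bow in the frame of lock1 between -0.006 and 0.006 m and y of key_bow in the frame of lock1 between -0.006 and 0.006 m and z of key_bow in the frame of lock1 below 0.033 m and angle between key_bow's own z axis and vertical below 0.15 rad and value of joint bolt1 below 0.005 m))), for 0.1 s.
2. the key, down in a lock, has shot its bolt at least 8 mm out (((x of key_bow in the frame of lock0 between -0.006 and 0.006 m and y of key_bow in the frame of lock0 between -0.006 and 0.006 m and z of key_bow in the frame of lock0 below 0.033 m and angle between key_bow's own z axis and vertical below 0.15 rad and value of joint bolt0 above 0.008 m) or (x of key_bow in the frame of lock1 between -0.006 and 0.006 m and y of key_bow in the frame of lock1 between -0.006 and 0.006 m and z of key_bow in the frame of lock1 below 0.033 m and angle between key_bow's own z axis and vertical below 0.15 rad and value of joint bolt1 above 0.008 m))), for 0.1 s.
3. the key has dropped onto the driver in the other lock, whose bolt is still back (((x of key_bow in the frame of lock0 between -0.006 and 0.006 m and y of key_bow in the frame of lock0 between -0.006 and 0.006 m and z of key_bow in the frame of lock0 below 0.033 m and angle between key_bow's own z axis and vertical below 0.15 rad and value of joint bolt0 below 0.005 m and value of joint bolt1 above 0.008 m) or (x of key_bow in the frame of lock1 between -0.006 and 0.006 m and y of key_bow in the frame of lock1 between -0.006 and 0.006 m and z of key_bow in the frame of lock1 below 0.033 m and angle between key_bow's own z axis and vertical below 0.15 rad and value of joint bolt1 below 0.005 m and value of joint bolt0 above 0.008 m))), for 0.1 s.
4. the key, down in a lock, has shot the second bolt out too: both at least 8 mm (((x of key_bow in the frame of lock0 between -0.006 and 0.006 m and y of key_bow in the frame of lock0 between -0.006 and 0.006 m and z of key_bow in the frame of lock0 below 0.033 m and angle between key_bow's own z axis and vertical below 0.15 rad) or (x of key_bow in the frame of lock1 between -0.006 and 0.006 m and y of key_bow in the frame of lock1 between -0.006 and 0.006 m and z of key_bow in the frame of lock1 below 0.033 m and angle between key_bow's own z axis and vertical below 0.15 rad)) and value of joint each of bolt0, bolt1 above 0.008 m), for 0.1 s.
At the end, for the whole second after the job is handed in: every foot is in a seat within 5 mm of home, 0.12 rad of its slide and down on the plate, all leaf springs shut (under 0.06 rad), both bolts at least 8 mm out, the key upright in its block, collar down (bow centre within 8 mm of the hole axis, under 33 mm above the block), all at rest (((x of foot0_c in the frame of home0 between -0.005 and 0.005 m and y of foot0_c in the frame of home0 between -0.005 and 0.005 m and z of foot0_c in the frame of home0 between -0.004 and 0.004 m and angle between the x axis of foot0_c and the x axis of home0, either way round below 0.12 rad) or (x of foot0_c in the frame of home1 between -0.005 and 0.005 m and y of foot0_c in the frame of home1 between -0.005 and 0.005 m and z of foot0_c in the frame of home1 between -0.004 and 0.004 m and angle between the x axis of foot0_c and the x axis of home1, either way round below 0.12 rad) or (x of foot0_c in the frame of home2 between -0.005 and 0.005 m and y of foot0_c in the frame of home2 between -0.005 and 0.005 m and z of foot0_c in the frame of home2 between -0.004 and 0.004 m and angle between the x axis of foot0_c and the x axis of home2, either way round below 0.12 rad) or (x of foot0_c in the frame of home3 between -0.005 and 0.005 m and y of foot0_c in the frame of home3 between -0.005 and 0.005 m and z of foot0_c in the frame of home3 between -0.004 and 0.004 m and angle between the x axis of foot0_c and the x axis of home3, either way round below 0.12 rad)) and ((x of foot1_c in the frame of home0 between -0.005 and 0.005 m and y of foot1_c in the frame of home0 between -0.005 and 0.005 m and z of foot1_c in the frame of home0 between -0.004 and 0.004 m and angle between the x axis of foot1_c and the x axis of home0, either way round below 0.12 rad) or (x of foot1_c in the frame of home1 between -0.005 and 0.005 m and y of foot1_c in the frame of home1 between -0.005 and 0.005 m and z of foot1_c in the frame of home1 between -0.004 and 0.004 m and angle between the x axis of foot1_c and the x axis of home1, either way round below 0.12 rad) or (x of foot1_c in the frame of home2 between -0.005 and 0.005 m and y of foot1_c in the frame of home2 between -0.005 and 0.005 m and z of foot1_c in the frame of home2 between -0.004 and 0.004 m and angle between the x axis of foot1_c and the x axis of home2, either way round below 0.12 rad) or (x of foot1_c in the frame of home3 between -0.005 and 0.005 m and y of foot1_c in the frame of home3 between -0.005 and 0.005 m and z of foot1_c in the frame of home3 between -0.004 and 0.004 m and angle between the x axis of foot1_c and the x axis of home3, either way round below 0.12 rad)) and ((x of foot2_c in the frame of home0 between -0.005 and 0.005 m and y of foot2_c in the frame of home0 between -0.005 and 0.005 m and z of foot2_c in the frame of home0 between -0.004 and 0.004 m and angle between the x axis of foot2_c and the x axis of home0, either way round below 0.12 rad) or (x of foot2_c in the frame of home1 between -0.005 and 0.005 m and y of foot2_c in the frame of home1 between -0.005 and 0.005 m and z of foot2_c in the frame of home1 between -0.004 and 0.004 m and angle between the x axis of foot2_c and the x axis of home1, either way round below 0.12 rad) or (x of foot2_c in the frame of home2 between -0.005 and 0.005 m and y of foot2_c in the frame of home2 between -0.005 and 0.005 m and z of foot2_c in the frame of home2 between -0.004 and 0.004 m and angle between the x axis of foot2_c and the x axis of home2, either way round below 0.12 rad) or (x of foot2_c in the frame of home3 between -0.005 and 0.005 m and y of foot2_c in the frame of home3 between -0.005 and 0.005 m and z of foot2_c in the frame of home3 between -0.004 and 0.004 m and angle between the x axis of foot2_c and the x axis of home3, either way round below 0.12 rad)) and ((x of foot3_c in the frame of home0 between -0.005 and 0.005 m and y of foot3_c in the frame of home0 between -0.005 and 0.005 m and z of foot3_c in the frame of home0 between -0.004 and 0.004 m and angle between the x axis of foot3_c and the x axis of home0, either way round below 0.12 rad) or (x of foot3_c in the frame of home1 between -0.005 and 0.005 m and y of foot3_c in the frame of home1 between -0.005 and 0.005 m and z of foot3_c in the frame of home1 between -0.004 and 0.004 m and angle between the x axis of foot3_c and the x axis of home1, either way round below 0.12 rad) or (x of foot3_c in the frame of home2 between -0.005 and 0.005 m and y of foot3_c in the frame of home2 between -0.005 and 0.005 m and z of foot3_c in the frame of home2 between -0.004 and 0.004 m and angle between the x axis of foot3_c and the x axis of home2, either way round below 0.12 rad) or (x of foot3_c in the frame of home3 between -0.005 and 0.005 m and y of foot3_c in the frame of home3 between -0.005 and 0.005 m and z of foot3_c in the frame of home3 between -0.004 and 0.004 m and angle between the x axis of foot3_c and the x axis of home3, either way round below 0.12 rad)) and value of joint each of catch0, catch1, catch2, catch3 below 0.06 rad and value of joint each of bolt0, bolt1 above 0.008 m and horizontal distance between key_bow and rack below 0.008 m and z of key_bow in the frame of rack below 0.033 m and angle between key_bow's own z axis and vertical below 0.12 rad and linear speed of each of foot0, foot1, foot2, foot3, key below 0.02 m/s); the robot touches nothing.
It fails at once if the oil can is moved more than 30 mm or tipped (distance of oil_can from where it was at the start of the episode above 0.03 m or angle between oil_can's own z axis and vertical above 0.5 rad).
It fails at once if the margin stop is moved more than 30 mm or tipped (distance of margin_stop from where it was at the start of the episode above 0.03 m or angle between margin_stop's own z axis and vertical above 0.5 rad).
It fails at once if the feed roller is moved more than 30 mm or tipped (distance of feed_roller from where it was at the start of the episode above 0.03 m or angle between feed_roller's own z axis and vertical above 0.5 rad).
It fails at once if the key is forced: over 80 N between key and plate (contact force between key and plate above 80 N).
Of foot0, foot1, foot2, foot3 only 3 to 4 are there at a start; the rules pass over those that are not, and their reading is None.
At some moment in a run one of foot0, foot1, foot2, foot3 may be knocked a few centimetres aside while the robot is not near it.
It also fails if it takes over 210 s, if anything falls off the work surface, if the arm or the gripper's body presses on something with over 40 N, if the wrist force passes 120 N, or if a joint passes its speed limit or range.

## Working session

There is one attempt and no reset: what is moved stays moved. The work goes in short steps, Python scripts to look and compute and a tool call to move; the robot and the scene stay as the last step left them, time stands still between calls to the robot, and variables do not carry over. Pictures are saved under pics/ and viewed, about 12 in all and at most 16, crops included, and the job is handed in when it is done.

Besides the shell and the picture viewer there is one more tool, called after ">>>" in YAML: its name, and indented under it one key for each argument. jog_arm: Moves the arm, as the interface text tells. Its arguments: {"type":"object","properties":{"increments":{"type":"array","items":{"type":"object","properties":{"gripper":{"type":"number"},"dx":{"type":"number"},"dy":{"type":"number"},"dz":{"type":"number"},"yaw":{"type":"number"}}}},"grip_force":{"type":"number"}},"required":["increments"]}

```bash
ls; mkdir -p pics; python3 - <<'E'
from plant import r, optics
import cv2
s=r.read_state();print(s, r.grip_depth)
for n in("scene","top","wrist"):
    c=optics.get_calibration(n);print(n,c)
    cv2.imwrite(f"pics/{n}0.png",optics.snapshot(n))
E
```

```text
pics
{'t': 0.0, 'joint_positions': array([ 1.07692772e+00,  2.21211067e-01,  1.52761359e+00, -8.68921011e-06,
        1.39470223e+00, -1.26106975e-01]), 'dq': array([-1.37305450e-04, -6.31715927e-04, -2.44078324e-04, -3.97015742e-04,
       -2.40149462e-04,  7.35813291e-05]), 'tau': array([-4.26218161e-03, -4.96896923e+01, -3.89386404e+01, -7.14422349e-04,
        1.12218797e-02, -1.33552663e-05]), 'tcp_pos': array([0.22442573, 0.58266755, 0.23020726]), 'eef_rot': array([-3.13967270e+00, -2.34790483e-04,  2.77383233e+00]), 'ft_force': array([ 0.21466398,  0.0779504 , -0.11559006]), 'wrist_torque': array([0.0158386 , 0.01586829, 0.01206728]), 'finger_gap': 0.9995767196644959} -0.0187
scene {'fx': 497.80068487740596, 'fy': 497.80068487740596, 'cx': 319.66764014131314, 'cy': 239.5263110814134, 'k1': -0.10451090801384341, 'extrinsics': array([[-0.11061339, -0.81318762,  0.57139354,  1.21417228],
       [ 0.9937449 , -0.08161205,  0.07622696,  0.13357007],
       [-0.01535422,  0.57625113,  0.81712843,  0.96789629],
       [ 0.        ,  0.        ,  0.        ,  1.        ]])}
top {'fx': 471.8577842220019, 'fy': 471.8577842220019, 'cx': 319.5564647120696, 'cy': 239.7930841976216, 'k1': -0.031890371256702146, 'extrinsics': array([[-0.01175512,  0.98872714, -0.14926641,  0.43222262],
       [-0.99960524, -0.01542916, -0.02347983,  0.03640713],
       [-0.0255182 ,  0.14893148,  0.9885182 ,  1.11776511],
       [ 0.        ,  0.        ,  0.        ,  1.        ]])}
wrist {'fx': 338.0552145648284, 'fy': 338.0552145648284, 'cx': 318.99820192056023, 'cy': 244.80431703205056, 'k1': 0.022543107025759557, 'extrinsics': array([[ 0.35991403, -0.88931062, -0.28211434,  0.15152721],
       [ 0.93298299,  0.34236766,  0.11102759,  0.61108456],
       [-0.00215119, -0.30316827,  0.95293461,  0.3730179 ],
       [ 0.        ,  0.        ,  0.        ,  1.        ]])}
```

View pics/top0.png

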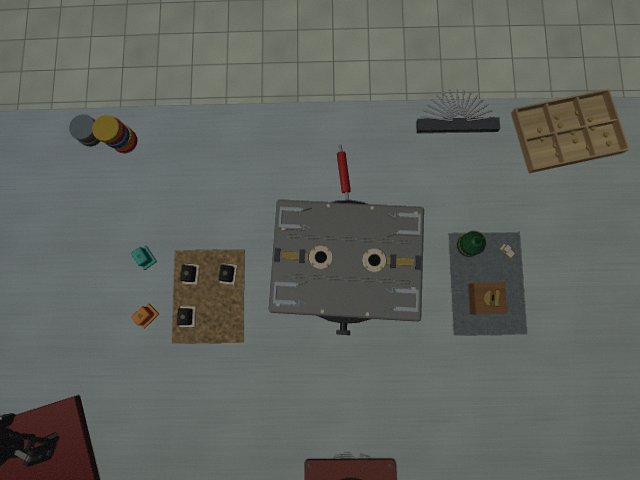

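View pics/scene0.png

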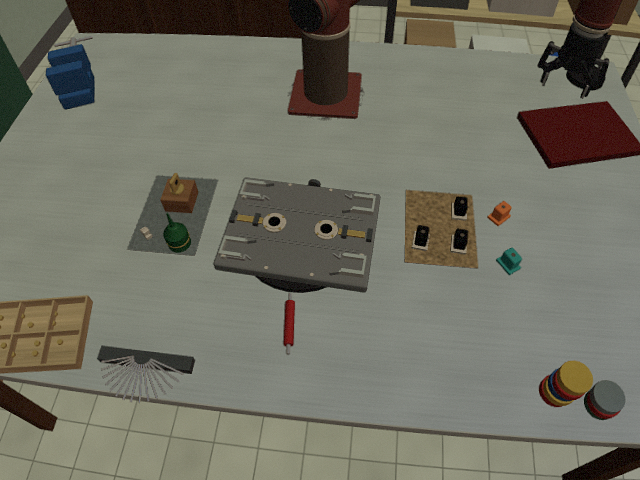

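```bash
cat > h.py <<'E'
from plant import r, optics
import numpy as np, cv2
from scipy.spatial.transform import Rotation as Ro
def snap(n,f=None):
    c=optics.get_calibration(n); im=optics.snapshot(n)
    if f: cv2.imwrite("pics/"+f,im)
    return im,c
def pt(c,uv,z):
    uv=np.atleast_2d(np.float64(uv)); K=np.array([[c["fx"],0,c["cx"]],[0,c["fy"],c["cy"]],[0,0,1]])
    s=cv2.undistortPoints(uv[:,None],K,np.array([c["k1"],0,0,0,0.]))[:,0]
    E=c["extrinsics"]; d=np.c_[s[:,0],-s[:,1],-np.ones(len(s))]@E[:3,:3].T; o=E[:3,3]
    return (o+d*((z-o[2])/d[:,2])[:,None])[:,:2]
def px(c,P):
    P=np.atleast_2d(np.float64(P)); E=c["extrinsics"]; q=(P-E[:3,3])@E[:3,:3]; s=np.c_[q[:,0],-q[:,1]]/-q[:,2:]
    s*=1+c["k1"]*(s**2).sum(1,keepdims=True); return s*[c["fx"],c["fy"]]+[c["cx"],c["cy"]]
def blobs(im,lo,hi,amin=20,amax=1e9,roi=None):
    m=cv2.inRange(cv2.cvtColor(im,cv2.COLOR_BGR2HSV),lo,hi)
    if roi: k=np.zeros_like(m); k[roi[1]:roi[3],roi[0]:roi[2]]=255; m&=k
    cs=[c for c in cv2.findContours(m,cv2.RETR_EXTERNAL,cv2.CHAIN_APPROX_NONE)[0] if amin<=cv2.contourArea(c)<=amax]
    return sorted(cs,key=cv2.contourArea,reverse=True)
def go(p,yaw):
    """turn (tool yaw) then shift (cm, tool axes after the turn), TCP to p"""
    s=r.read_state(); w=s["eef_rot"][2]; t=-((yaw-w+np.pi)%(2*np.pi)-np.pi)
    R=Ro.from_euler("xyz",[np.pi,0,yaw]).as_matrix()
    print("t",round(s["t"],2),"turn",round(t,3),"shift cm",(R.T@(np.array(p)-s["tcp_pos"])*100).round(2))
E
python3 - <<'E'
from h import *
im=cv2.imread("pics/top0.png"); c=optics.get_calibration("top")
def rep(n,cs,z):
    for k in cs[:6]:
        q=cv2.minAreaRect(pt(c,k[:,0],z).astype(np.float32)); print(n,np.round(q[0],4),np.round(q[1],4),round(q[2],1), k[:,0].mean(0).round(0))
rep("block",blobs(im,(3,90,50),(18,255,200),200,roi=(460,270,520,330)),.049)
rep("lock",blobs(im,(0,0,0),(179,255,60),60,roi=(305,240,390,275)),.068)
rep("feet",blobs(im,(0,0,0),(179,255,60),60,roi=(172,250,245,345)),.045)
rep("plate",blobs(im,(0,0,60),(179,60,110),5000,roi=(255,190,435,330)),.06)
rep("green",blobs(im,(50,100,20),(85,255,255),50,roi=(450,220,530,270)),.06)
rep("red",blobs(im,(0,150,80),(8,255,255),50,roi=(330,140,360,200)),.011)
s=im[195:325,262:432]; cv2.imwrite("pics/c0.png",cv2.resize(s,None,fx=4,fy=4,interpolation=cv2.INTER_CUBIC))
E
```

```text
block [ 0.4563 -0.3123] [0.0699 0.0819] 1.0 [488. 298.]
lock [ 0.5438 -0.0602] [0.0251 0.0239] 43.6 [374. 260.]
lock [0.5524 0.0602] [0.0255 0.0238] 44.2 [320. 257.]
feet [0.4242 0.3708] [0.0345 0.0359] 89.6 [184. 316.]
feet [0.5212 0.3655] [0.0362 0.0372] 78.3 [188. 273.]
feet [0.5207 0.277 ] [0.0331 0.0368] 82.6 [226. 273.]
plate [0.5503 0.0055] [0.4119 0.3165] 89.4 [338. 252.]
green [ 0.5793 -0.2832] [0.0566 0.0501] 89.1 [472. 243.]
red [0.7666 0.0056] [0.0989 0.0157] 5.8 [342. 171.]
```

View pics/c0.png

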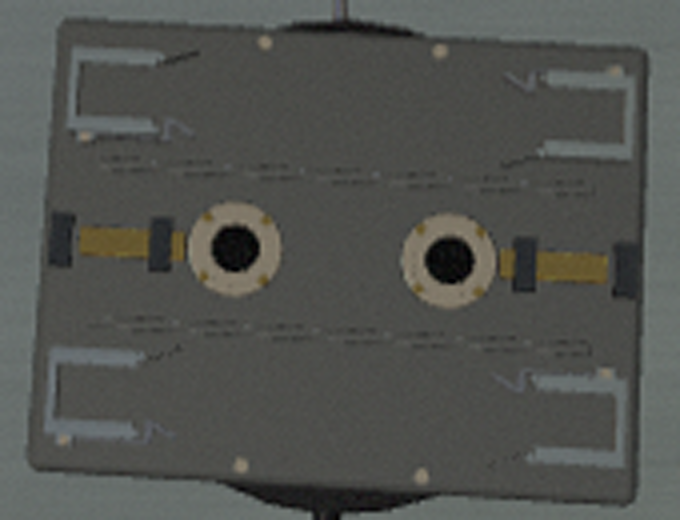

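>>> jog_arm:
  increments:
    - {"yaw": 0.134}
    - {"yaw": 0.134}
    - {"yaw": 0.134}
    - {"yaw": 0.134}
    - {"yaw": 0.134}
    - {"yaw": 0.134}
    - {"yaw": 0.134}
    - {"yaw": 0.134}
    - {"yaw": 0.131}
    - {"dx": -4,"dy": 1,"dz": -0.2}
    - {"dx": -4,"dy": 1,"dz": -0.2}
    - {"dx": -4,"dy": 1,"dz": -0.2}
    - {"dx": -4,"dy": 1,"dz": -0.2}
    - {"dx": -4,"dy": 1,"dz": -0.2}
    - {"dx": -4,"dy": 1}
    - {"dx": -4,"dy": 1}
    - {"dx": -4,"dy": 1}
    - {"dx": -4,"dy": 1}
    - {"dx": -4,"dy": 1}

```text
validation failed for argument at $.in...
```

>>> jog_arm:
  increments:
    - {"dx": -4,"dy": 1}
    - {"dx": -4,"dy": 1}
    - {"dx": -4,"dy": 1}
    - {"dx": -4,"dy": 1}
    - {"dx": -4,"dy": 1}
    - {"dx": -4,"dy": 1}
    - {"dx": -4,"dy": 1}
    - {"dx": -4,"dy": 1}
    - {"dx": -4,"dy": 1}
    - {"dx": -4,"dy": 1}
    - {"dx": -4,"dy": 1}
    - {"dx": -4,"dy": 1}
    - {}
    - {}

```text
validation failed for argument at $.in...
```

```bash
python3 - <<'E'
from h import *
s=r.read_state();print(s["tcp_pos"],s["eef_rot"],s["ft_force"])
snap("wrist","w1.png")
go((.456,-.318,.2),np.pi/2)
E
```

```text
[0.2244796  0.58279305 0.23043815] [-3.14007933e+00 -2.22046865e-04  2.77379052e+00] [-0.35828711 -0.09938695 -0.56253454]
t 0.2 turn 1.203 shift cm [-90.09  23.15   3.05]
```

View pics/w1.png

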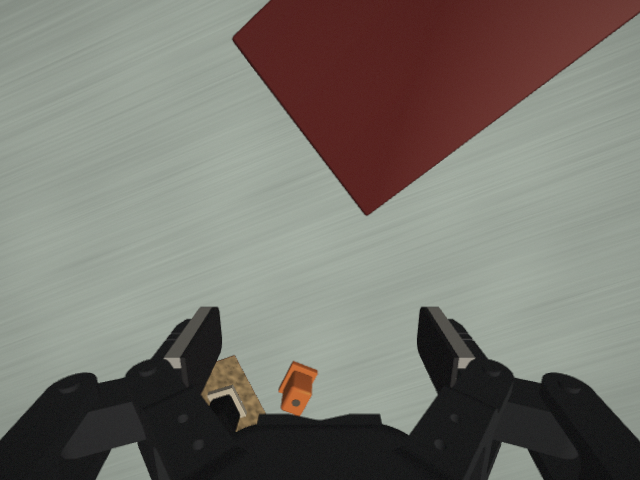

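>>> jog_arm:
  increments:
    - {"dx": 0,"dy": 0,"dz": 0,"yaw": 0.134,"gripper": 1}

```text
t: 0.3
tcp_pos: [0.2246, 0.583, 0.2308]
eef_rot: [-3.141, -0.0, 2.638]
ft_force: [0.5, -0.2, 0.1]
finger_gap: 1.001
```

>>> jog_arm:
  increments:
    - {"yaw": 0.134}
    - {"yaw": 0.134}

```text
validation failed for argument at $.in...
```

>>> jog_arm:
  increments:
    - {"dx": 0,"dy": 0,"dz": 0,"yaw": 0.134}

```text
validation failed for argument at $.in...
```

>>> jog_arm:
  increments:
    - {"dx": 0,"dy": 0,"dz": 0,"yaw": 0.1335,"gripper": 1}
    - {"dx": 0,"dy": 0,"dz": 0,"yaw": 0.1335,"gripper": 1}
    - {"dx": 0,"dy": 0,"dz": 0,"yaw": 0.1335,"gripper": 1}
    - {"dx": 0,"dy": 0,"dz": 0,"yaw": 0.1335,"gripper": 1}
    - {"dx": 0,"dy": 0,"dz": 0,"yaw": 0.1335,"gripper": 1}
    - {"dx": 0,"dy": 0,"dz": 0,"yaw": 0.1335,"gripper": 1}
    - {"dx": 0,"dy": 0,"dz": 0,"yaw": 0.1335,"gripper": 1}
    - {"dx": 0,"dy": 0,"dz": 0,"yaw": 0.1335,"gripper": 1}
    - {"dx": -4,"dy": 1,"dz": 0,"yaw": 0,"gripper": 1}
    - {"dx": -4,"dy": 1,"dz": 0,"yaw": 0,"gripper": 1}
    - {"dx": -4,"dy": 1,"dz": 0,"yaw": 0,"gripper": 1}
    - {"dx": -4,"dy": 1,"dz": 0,"yaw": 0,"gripper": 1}
    - {"dx": -4,"dy": 1,"dz": 0,"yaw": 0,"gripper": 1}
    - {"dx": -4,"dy": 1,"dz": 0,"yaw": 0,"gripper": 1}
    - {"dx": -4,"dy": 1,"dz": 0,"yaw": 0,"gripper": 1}
    - {"dx": -4,"dy": 1,"dz": 0,"yaw": 0,"gripper": 1}
    - {"dx": -4,"dy": 1,"dz": 0,"yaw": 0,"gripper": 1}
    - {"dx": -4,"dy": 1,"dz": 0,"yaw": 0,"gripper": 1}
    - {"dx": -4,"dy": 1,"dz": 0,"yaw": 0,"gripper": 1}
    - {"dx": -4,"dy": 1,"dz": 0,"yaw": 0,"gripper": 1}

```text
t: 2.3
tcp_pos: [0.3452, 0.1018, 0.2314]
eef_rot: [3.141, -0.0, 1.572]
ft_force: [1.0, -1.1, -0.4]
finger_gap: 0.998
```

>>> jog_arm:
  increments:
    - {"dx": -4,"dy": 1,"dz": 0,"yaw": 0,"gripper": 1}
    - {"dx": -4,"dy": 1,"dz": 0,"yaw": 0,"gripper": 1}
    - {"dx": -4,"dy": 1,"dz": 0,"yaw": 0,"gripper": 1}
    - {"dx": -4,"dy": 1,"dz": 0,"yaw": 0,"gripper": 1}
    - {"dx": -4,"dy": 1,"dz": 0,"yaw": 0,"gripper": 1}
    - {"dx": -4,"dy": 1,"dz": 0,"yaw": 0,"gripper": 1}
    - {"dx": -4,"dy": 1,"dz": 0,"yaw": 0,"gripper": 1}
    - {"dx": -4,"dy": 1,"dz": 0,"yaw": 0,"gripper": 1}
    - {"dx": -4,"dy": 1,"dz": 0,"yaw": 0,"gripper": 1}
    - {"dx": -4,"dy": 1,"dz": 0,"yaw": 0,"gripper": 1}
    - {"dx": 0,"dy": 0,"dz": 0,"yaw": 0,"gripper": 1}
    - {"dx": 0,"dy": 0,"dz": 0,"yaw": 0,"gripper": 1}

```text
t: 3.5
tcp_pos: [0.4452, -0.2969, 0.2305]
eef_rot: [-3.14, -0.001, 1.57]
ft_force: [-0.5, 0.9, -1.6]
finger_gap: 1.002
```

```bash
python3 - <<'E'
from h import *
s=r.read_state();print(s["tcp_pos"],s["eef_rot"],s["ft_force"])
snap("wrist","w2.png")
go((.456,-.318,.2),np.pi/2)
E
```

```text
[ 0.44516976 -0.29693756  0.23053273] [-3.14036042e+00 -1.41773465e-03  1.57015402e+00] [-0.47429484  0.87513167 -1.56096729]
t 3.55 turn 0.0 shift cm [-2.19  1.08  3.08]
```

View pics/w2.png

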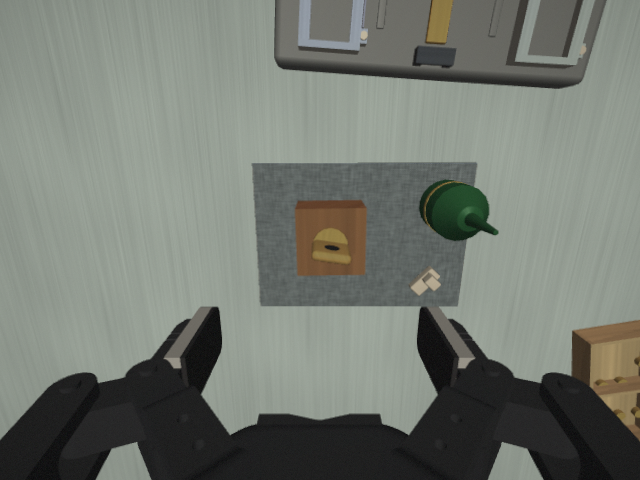

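```bash
python3 - <<'E'
from h import *
im=cv2.imread("pics/w2.png"); c=optics.get_calibration("wrist")
b=blobs(im,(3,90,30),(16,255,255),500,roi=(280,190,380,290))
for k in b[:2]:
    x,y,w,h=cv2.boundingRect(k);print("block px",x,y,w,h)
print("blocktop",pt(c,[(297,208),(365,208),(367,275),(297,275)],.049).round(4), pt(c,[(297,208),(365,208),(367,275),(297,275)],.049).mean(0))
crop=im[215:280,300:370]; hsv=cv2.cvtColor(crop,cv2.COLOR_BGR2HSV)
print(hsv[43,32],hsv[25,30],hsv[10,5],hsv[36,30])
print(pt(c,[(314,256),(350,261),(332,258)],.094))
cv2.imwrite("pics/c1.png",cv2.resize(crop,None,fx=8,fy=8,interpolation=cv2.INTER_CUBIC))
E
```

```text
block px 295 200 72 76
blocktop [[ 0.423  -0.2838]
 [ 0.4891 -0.2838]
 [ 0.4941 -0.3542]
 [ 0.4216 -0.3542]] [ 0.4569461  -0.31901057]
[ 21 129 142] [ 22 132 145] [ 14 132 116] [ 18 142 120]
[[ 0.44004035 -0.31741358]
 [ 0.47172491 -0.32206569]
 [ 0.45584281 -0.31926861]]
```

View pics/c1.png

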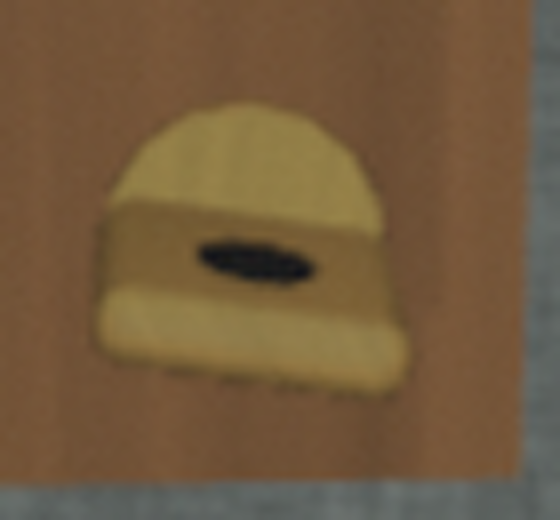

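>>> jog_arm:
  increments:
    - {"dx": 0,"dy": 0,"dz": 0,"yaw": 0.1417,"gripper": 0.6}
    - {"dx": 0,"dy": 0,"dz": 0,"yaw": 0.1417,"gripper": 0.6}
    - {"dx": 0,"dy": 0,"dz": 0,"yaw": 0.1417,"gripper": 0.6}
    - {"dx": 0,"dy": 0,"dz": 0,"yaw": 0.1417,"gripper": 0.6}
    - {"dx": 0,"dy": 0,"dz": 0,"yaw": 0.1417,"gripper": 0.6}
    - {"dx": 0,"dy": 0,"dz": 0,"yaw": 0.1417,"gripper": 0.6}
    - {"dx": 0,"dy": 0,"dz": 0,"yaw": 0.1417,"gripper": 0.6}
    - {"dx": 0,"dy": 0,"dz": 0,"yaw": 0.1417,"gripper": 0.6}
    - {"dx": 0,"dy": 0,"dz": 0,"yaw": 0.1417,"gripper": 0.6}
    - {"dx": 0,"dy": 0,"dz": 0,"yaw": 0.1417,"gripper": 0.6}
    - {"dx": 0,"dy": 0,"dz": 0,"yaw": 0.1417,"gripper": 0.6}
    - {"dx": 0,"dy": 0,"dz": 0,"yaw": 0.1417,"gripper": 0.6}
    - {"dx": 0.67,"dy": 1.03,"dz": 3,"yaw": 0,"gripper": 0.6}
    - {"dx": 0.67,"dy": 1.03,"dz": 3,"yaw": 0,"gripper": 0.6}
    - {"dx": 0,"dy": 0,"dz": 0,"yaw": 0,"gripper": 0.6}
    - {"dx": 0,"dy": 0,"dz": 0,"yaw": 0,"gripper": 0.6}

```text
t: 5.15
tcp_pos: [0.456, -0.3173, 0.1714]
eef_rot: [-3.14, 0.001, -0.128]
ft_force: [0.1, -0.1, -0.2]
finger_gap: 0.6
```

```bash
python3 - <<'E'
from h import *
im,c=snap("wrist","w3.png")
s=r.read_state();print(s["tcp_pos"],s["eef_rot"],s["joint_positions"])
cs=blobs(im,(19,100,60),(30,255,255),100)
for k in cs[:3]: print(cv2.boundingRect(k),cv2.contourArea(k))
print(px(c,[(.4558,-.3192,.094),(.457,-.319,.049)]))
cv2.imwrite("pics/c2.png",im[100:480,120:520])
go((.4558,-.3192,.063),-.13)
E
```

```text
[ 0.4565701  -0.3179363   0.17257786] [ 3.14126014e+00 -7.36944656e-04 -1.27622521e-01] [-7.50123183e-01  1.06111827e-01  1.76860917e+00  1.67253535e-04
  1.26607907e+00  9.48245671e-01]
(302, 217, 43, 60) 1502.5
(4, 151, 66, 26) 1275.0
[[322.0731278  254.12015282]
 [321.20809745 234.51605142]]
t 5.2 turn 0.002 shift cm [-0.06  0.14 10.96]
```

View pics/c2.png

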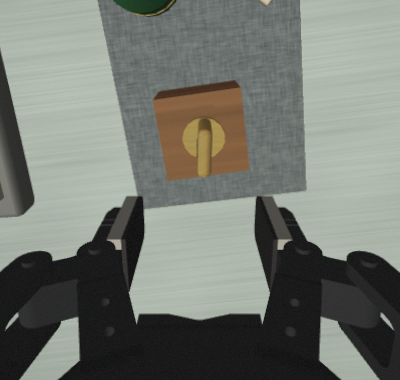

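>>> jog_arm:
  increments:
    - {"dx": 0.1,"dy": 0,"dz": 2.7,"yaw": 0,"gripper": 0.6}
    - {"dx": 0,"dy": 0,"dz": 2.7,"yaw": 0,"gripper": 0.6}
    - {"dx": 0,"dy": 0,"dz": 2.7,"yaw": 0,"gripper": 0.6}
    - {"dx": 0,"dy": 0,"dz": 1.8,"yaw": 0,"gripper": 0.6}
    - {"dx": 0,"dy": 0,"dz": 1.0,"yaw": 0,"gripper": 0.6}
    - {"dx": 0,"dy": 0,"dz": 0,"yaw": 0,"gripper": 0.6}
    - {"dx": 0,"dy": 0,"dz": 0,"yaw": 0,"gripper": 0}
    - {"dx": 0,"dy": 0,"dz": 0,"yaw": 0,"gripper": 0}
    - {"dx": 0,"dy": 0,"dz": 0,"yaw": 0,"gripper": 0}
    - {"dx": 0,"dy": 0,"dz": 0,"yaw": 0,"gripper": 0}
    - {"dx": 0,"dy": 0,"dz": 0,"yaw": 0,"gripper": 0}
    - {"dx": 0,"dy": 0,"dz": 0,"yaw": 0,"gripper": 0}
    - {"dx": 0,"dy": 0,"dz": 0,"yaw": 0,"gripper": 0}
  grip_force: 60

```text
t: 6.5
tcp_pos: [0.4582, -0.3197, 0.0639]
eef_rot: [3.14, -0.002, -0.129]
ft_force: [-0.3, 1.5, 6.7]
finger_gap: 0.108
```

>>> jog_arm:
  increments:
    - {"dx": 0,"dy": 0,"dz": -1.0,"yaw": 0,"gripper": 0}
    - {"dx": 0,"dy": 0,"dz": -2.5,"yaw": 0,"gripper": 0}
    - {"dx": 0,"dy": 0,"dz": -3,"yaw": 0,"gripper": 0}
    - {"dx": 0,"dy": 0,"dz": -3,"yaw": -0.136,"gripper": 0}
    - {"dx": 0,"dy": 0,"dz": -3,"yaw": -0.136,"gripper": 0}
    - {"dx": 0,"dy": 0,"dz": 0,"yaw": -0.136,"gripper": 0}
    - {"dx": 0,"dy": 0,"dz": 0,"yaw": -0.136,"gripper": 0}
    - {"dx": 0,"dy": 0,"dz": 0,"yaw": -0.136,"gripper": 0}
    - {"dx": 0,"dy": 0,"dz": 0,"yaw": -0.136,"gripper": 0}
    - {"dx": 0,"dy": 0,"dz": 0,"yaw": -0.136,"gripper": 0}
    - {"dx": 0,"dy": 0,"dz": 0,"yaw": -0.136,"gripper": 0}
    - {"dx": 0,"dy": 0,"dz": 0,"yaw": -0.136,"gripper": 0}
    - {"dx": 0,"dy": 0,"dz": 0,"yaw": -0.136,"gripper": 0}
    - {"dx": 0,"dy": 0,"dz": 0,"yaw": -0.136,"gripper": 0}
    - {"dx": 0,"dy": 0,"dz": 0,"yaw": -0.133,"gripper": 0}
    - {"dx": 3.75,"dy": 1.12,"dz": 0,"yaw": 0,"gripper": 0}
    - {"dx": 3.75,"dy": 1.12,"dz": 0,"yaw": 0,"gripper": 0}
    - {"dx": 3.75,"dy": 1.12,"dz": 0,"yaw": 0,"gripper": 0}

```text
t: 8.3
tcp_pos: [0.4986, -0.2079, 0.1875]
eef_rot: [-3.141, -0.0, 1.499]
ft_force: [0.6, 0.3, -0.3]
finger_gap: 0.108
```

>>> jog_arm:
  increments:
    - {"dx": 3.75,"dy": 1.12,"dz": 0,"yaw": 0,"gripper": 0}
    - {"dx": 3.75,"dy": 1.12,"dz": 0,"yaw": 0,"gripper": 0}
    - {"dx": 3.75,"dy": 1.12,"dz": 0,"yaw": 0,"gripper": 0}
    - {"dx": 0,"dy": 0,"dz": 0,"yaw": 0,"gripper": 0}
    - {"dx": 0,"dy": 0,"dz": 0,"yaw": 0,"gripper": 0}
    - {"dx": 0,"dy": 0,"dz": 0,"yaw": 0,"gripper": 0}

```text
t: 8.9
tcp_pos: [0.5397, -0.0998, 0.1874]
eef_rot: [-3.141, 0.0, 1.5]
ft_force: [0.3, -0.4, -1.3]
finger_gap: 0.103
```

```bash
python3 - <<'E'
from h import *
s=r.read_state();print(s["tcp_pos"],s["eef_rot"],s["joint_positions"],s["ft_force"],s["finger_gap"])
im,c=snap("wrist","w4.png")
R=s["eef_rot"][2]
for z in (s["tcp_pos"][2]-.053,s["tcp_pos"][2]+.03): print("tip/top pred",px(c,[*s["tcp_pos"][:2],z]))
cs=blobs(im,(0,0,0),(179,255,50),150,20000,roi=(150,0,520,400))
for k in cs[:8]:
    e=cv2.fitEllipse(k); print("dark",np.round(e[0],1),np.round(e[1],1),cv2.contourArea(k),pt(c,e[0],.068).round(4))
E
```

```text
[ 0.53974513 -0.09983245  0.18735931] [-3.14125112e+00  4.31042605e-04  1.49999739e+00] [-3.26275234e-01  7.51138991e-02  1.77287253e+00 -5.23304789e-04
  1.29382779e+00 -2.55333078e-01] [ 0.29020464 -0.39079297 -1.25991585] 0.10324310893592308
tip/top pred [[320.13697592 268.51086721]]
tip/top pred [[320.75096386 348.13293857]]
dark [397.5 365.1] [ 88.8 179.6] 7585.0 [[ 0.6019 -0.2256]]
dark [246.  363.8] [ 88.4 163.3] 7391.0 [[ 0.464  -0.2145]]
dark [321.   12.1] [30.2 41.1] 893.0 [[0.5514 0.0556]]
dark [320.9 188.6] [33.3 33.4] 872.5 [[ 0.5433 -0.0602]]
```

View pics/w4.png

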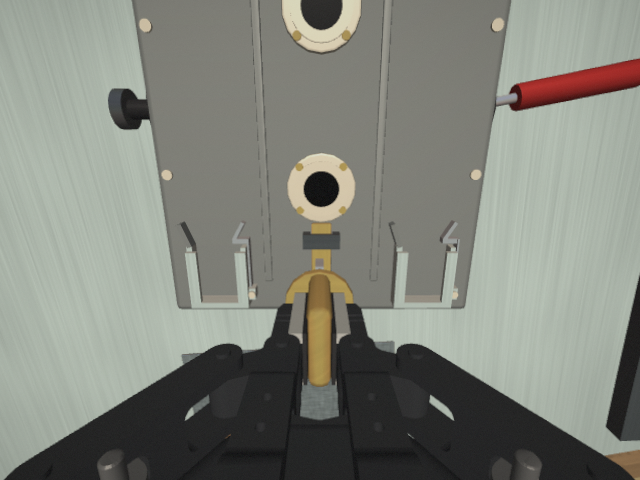

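```bash
python3 - <<'E'
from h import *
im=cv2.imread("pics/w4.png");c=optics.get_calibration("wrist"); s=r.read_state(); t=s["tcp_pos"]; y=s["eef_rot"][2]
ax=np.array([[np.cos(y),np.sin(y)],[np.sin(y),-np.cos(y)]])
cs=blobs(im,(15,100,60),(30,255,255),100,roi=(270,255,370,400))
k=cs[0][:,0]; print(cv2.boundingRect(cs[0]))
for v in range(262,392,6):
    q=k[abs(k[:,1]-v)<=0]; 
    if len(q): print(v,q[:,0].min(),q[:,0].max())
for uv,z in (((320,k[:,1].min()),t[2]-.0099),((320,k[:,1].max()),t[2]+.0301),((320,k[:,1].min()),t[2]-.0149)):
    print(uv,(ax@(pt(c,uv,z)[0]-t[:2])).round(4))
go((.5433,-.0602,.15),1.5)
E
```

```text
(286, 255, 67, 132)
262 312 330
268 312 330
274 302 336
280 294 344
286 290 348
292 287 351
298 286 352
304 307 331
310 307 331
316 306 332
322 307 331
328 307 331
334 308 330
340 308 330
346 308 330
352 308 330
358 308 330
364 308 330
370 308 330
376 308 330
382 310 327
(320, np.int32(255)) [ 0.0241 -0.0002]
(320, np.int32(386)) [-0.0176 -0.0002]
(320, np.int32(255)) [ 0.0223 -0.0001]
t 8.95 turn -0.001 shift cm [4.01 0.08 3.73]
```

>>> jog_arm:
  increments:
    - {"dx": 2.0,"dy": 0.04,"dz": 0,"yaw": 0,"gripper": 0}
    - {"dx": 2.01,"dy": 0.04,"dz": 2,"yaw": 0,"gripper": 0}
    - {"dx": 0,"dy": 0,"dz": 2,"yaw": 0,"gripper": 0}
    - {"dx": 0,"dy": 0,"dz": 1.5,"yaw": 0,"gripper": 0}
    - {"dx": 0,"dy": 0,"dz": 0.5,"yaw": 0,"gripper": 0}
    - {"dx": 0,"dy": 0,"dz": 0.5,"yaw": 0,"gripper": 0}
    - {"dx": 0,"dy": 0,"dz": 0,"yaw": 0,"gripper": 0}
    - {"dx": 0,"dy": 0,"dz": 0,"yaw": 0,"gripper": 0}

```text
t: 9.75
tcp_pos: [0.5442, -0.0597, 0.123]
eef_rot: [3.14, 0.0, 1.5]
ft_force: [0.1, -0.2, -1.1]
finger_gap: 0.106
```

>>> jog_arm:
  increments:
    - {"dx": 0,"dy": 0,"dz": 0.4,"yaw": 0,"gripper": 0}
    - {"dx": 0,"dy": 0,"dz": 0.4,"yaw": 0,"gripper": 0}
    - {"dx": 0,"dy": 0,"dz": 0.4,"yaw": 0,"gripper": 0}
    - {"dx": 0,"dy": 0,"dz": 0,"yaw": 0,"gripper": 0}

```text
t: 10.15
tcp_pos: [0.5431, -0.059, 0.1094]
eef_rot: [-3.14, -0.0, 1.5]
ft_force: [-0.2, 0.2, -0.4]
finger_gap: 0.105
```

>>> jog_arm:
  increments:
    - {"dx": 0,"dy": 0,"dz": 0.4,"yaw": 0,"gripper": 0}
    - {"dx": 0,"dy": 0,"dz": 0.4,"yaw": 0,"gripper": 0}
    - {"dx": 0,"dy": 0,"dz": 0.3,"yaw": 0,"gripper": 0}
    - {"dx": 0,"dy": 0,"dz": 0.2,"yaw": 0,"gripper": 0}
    - {"dx": 0,"dy": 0,"dz": 0.1,"yaw": 0,"gripper": 0}
    - {"dx": 0,"dy": 0,"dz": 0.1,"yaw": 0,"gripper": 0}
    - {"dx": 0,"dy": 0,"dz": 0,"yaw": 0,"gripper": 0}
    - {"dx": 0,"dy": 0,"dz": 0,"yaw": 0,"gripper": 0}

```text
t: 10.95
tcp_pos: [0.5438, -0.0592, 0.0954]
eef_rot: [3.141, 0.0, 1.5]
ft_force: [-0.2, 0.5, -1.6]
finger_gap: 0.104
```

>>> jog_arm:
  increments:
    - {"dx": 0,"dy": 0,"dz": 0.1,"yaw": 0,"gripper": 0}
    - {"dx": 0,"dy": 0,"dz": 0.1,"yaw": 0,"gripper": 0}
    - {"dx": 0,"dy": 0,"dz": 0,"yaw": 0,"gripper": 0}
    - {"dx": 0,"dy": 0,"dz": 0,"yaw": 0,"gripper": 0}

```text
t: 11.35
tcp_pos: [0.5443, -0.0593, 0.0944]
eef_rot: [3.14, 0.0, 1.501]
ft_force: [-2.5, 0.2, 4.1]
finger_gap: 0.104
```

>>> jog_arm:
  increments:
    - {"dx": 0,"dy": 0,"dz": 0.1,"yaw": 0,"gripper": 0}
    - {"dx": 0,"dy": 0,"dz": 0.1,"yaw": 0,"gripper": 0}
    - {"dx": 0,"dy": 0,"dz": 0,"yaw": 0,"gripper": 0}
    - {"dx": 0,"dy": 0,"dz": 0,"yaw": 0,"gripper": 0}

```text
t: 11.75
tcp_pos: [0.5447, -0.0594, 0.0936]
eef_rot: [3.14, 0.0, 1.501]
ft_force: [-4.4, 1.8, 12.2]
finger_gap: 0.106
```

>>> jog_arm:
  increments:
    - {"dx": 0,"dy": -0.1,"dz": 0,"yaw": -0.06,"gripper": 0}
    - {"dx": 0,"dy": 0,"dz": 0,"yaw": -0.06,"gripper": 0}
    - {"dx": 0,"dy": 0,"dz": 0,"yaw": -0.06,"gripper": 0}
    - {"dx": 0,"dy": 0,"dz": 0,"yaw": 0,"gripper": 0}

```text
t: 12.15
tcp_pos: [0.5436, -0.0592, 0.0919]
eef_rot: [3.14, 0.0, 1.681]
ft_force: [1.4, 0.5, 0.6]
finger_gap: 0.107
```

>>> jog_arm:
  increments:
    - {"dx": 0,"dy": 0,"dz": 0,"yaw": -0.06,"gripper": 0}
    - {"dx": 0,"dy": 0,"dz": 0,"yaw": -0.06,"gripper": 0}
    - {"dx": 0,"dy": 0,"dz": 0,"yaw": -0.06,"gripper": 0}
    - {"dx": 0,"dy": 0,"dz": 0,"yaw": 0,"gripper": 0}

```text
t: 12.55
tcp_pos: [0.5424, -0.0591, 0.0909]
eef_rot: [-3.141, -0.0, 1.859]
ft_force: [0.4, 0.1, -1.5]
finger_gap: 0.11
```

>>> jog_arm:
  increments:
    - {"dx": 0,"dy": 0,"dz": 0,"yaw": -0.06,"gripper": 0}
    - {"dx": 0,"dy": 0,"dz": 0,"yaw": -0.06,"gripper": 0}
    - {"dx": 0,"dy": 0,"dz": 0,"yaw": -0.06,"gripper": 0}
    - {"dx": 0,"dy": 0,"dz": 0,"yaw": 0,"gripper": 0}

```text
t: 12.95
tcp_pos: [0.5425, -0.0591, 0.091]
eef_rot: [-3.141, -0.0, 2.039]
ft_force: [0.7, 0.3, -0.6]
finger_gap: 0.103
```

>>> jog_arm:
  increments:
    - {"dx": 0,"dy": 0,"dz": 0.2,"yaw": 0,"gripper": 0}
    - {"dx": 0,"dy": 0,"dz": 0.2,"yaw": 0,"gripper": 0}
    - {"dx": 0,"dy": 0,"dz": 0.1,"yaw": 0,"gripper": 0}
    - {"dx": 0,"dy": 0,"dz": 0,"yaw": 0,"gripper": 0}

```text
t: 13.35
tcp_pos: [0.5425, -0.0591, 0.086]
eef_rot: [-3.141, -0.0, 2.04]
ft_force: [-1.2, -0.1, -1.1]
finger_gap: 0.102
```

>>> jog_arm:
  increments:
    - {"dx": 0,"dy": 0,"dz": 0.2,"yaw": 0,"gripper": 0}
    - {"dx": 0,"dy": 0,"dz": 0.1,"yaw": 0,"gripper": 0}
    - {"dx": 0,"dy": 0,"dz": 0,"yaw": 0,"gripper": 0}
    - {"dx": 0,"dy": 0,"dz": 0,"yaw": 0,"gripper": 0}

```text
t: 13.75
tcp_pos: [0.5427, -0.0591, 0.0833]
eef_rot: [-3.141, -0.0, 2.04]
ft_force: [0.7, 0.4, -1.3]
finger_gap: 0.106
```

>>> jog_arm:
  increments:
    - {"dx": 0,"dy": 0,"dz": 0.1,"yaw": 0,"gripper": 0}
    - {"dx": 0,"dy": 0,"dz": 0.1,"yaw": 0,"gripper": 0}
    - {"dx": 0,"dy": 0,"dz": 0,"yaw": 0,"gripper": 0}
    - {"dx": 0,"dy": 0,"dz": 0,"yaw": 0,"gripper": 0}

```text
t: 14.15
tcp_pos: [0.5431, -0.0592, 0.0827]
eef_rot: [3.141, 0.0, 2.04]
ft_force: [-4.0, 0.9, 9.4]
finger_gap: 0.109
```

>>> jog_arm:
  increments:
    - {"dx": 0,"dy": -0.1,"dz": 0,"yaw": 0.1,"gripper": 0}
    - {"dx": 0,"dy": 0,"dz": 0,"yaw": 0.1,"gripper": 0}
    - {"dx": 0,"dy": 0,"dz": 0,"yaw": 0.1,"gripper": 0}
    - {"dx": 0,"dy": 0,"dz": 0,"yaw": 0.1,"gripper": 0}
    - {"dx": 0,"dy": 0,"dz": 0,"yaw": 0.1,"gripper": 0}
    - {"dx": 0,"dy": 0,"dz": 0,"yaw": 0.1,"gripper": 0}
    - {"dx": 0,"dy": 0,"dz": 0,"yaw": 0.1,"gripper": 0}
    - {"dx": 0,"dy": 0,"dz": 0,"yaw": 0.1,"gripper": 0}
    - {"dx": 0,"dy": 0,"dz": 0,"yaw": 0.1,"gripper": 0}
    - {"dx": 0,"dy": 0,"dz": 0,"yaw": 0.1,"gripper": 0}
    - {"dx": 0,"dy": 0,"dz": 0,"yaw": 0.1,"gripper": 0}
    - {"dx": 0,"dy": 0,"dz": 0,"yaw": 0.1,"gripper": 0}
    - {"dx": 0,"dy": 0,"dz": 0,"yaw": 0.1,"gripper": 0}
    - {"dx": 0,"dy": 0,"dz": 0,"yaw": 0.1,"gripper": 0}
    - {"dx": 0,"dy": 0,"dz": 0,"yaw": 0.1,"gripper": 0}
    - {"dx": 0,"dy": 0,"dz": 0,"yaw": 0.1,"gripper": 0}
    - {"dx": 0,"dy": 0,"dz": 0,"yaw": 0.1,"gripper": 0}
    - {"dx": 0,"dy": 0,"dz": 0,"yaw": 0.05,"gripper": 0}
    - {"dx": 0,"dy": 0,"dz": 0,"yaw": 0,"gripper": 0}

```text
t: 16.05
tcp_pos: [0.5439, -0.0606, 0.0828]
eef_rot: [3.138, -0.004, 0.29]
ft_force: [3.5, -2.2, 2.5]
finger_gap: 0.106
```

>>> jog_arm:
  increments:
    - {"dx": 0,"dy": 0,"dz": 0,"yaw": 0.05,"gripper": 0}
    - {"dx": 0,"dy": 0,"dz": 0,"yaw": 0.05,"gripper": 0}
    - {"dx": 0,"dy": 0,"dz": 0,"yaw": 0.05,"gripper": 0}
    - {"dx": 0,"dy": 0,"dz": 0,"yaw": 0,"gripper": 0}

```text
t: 16.45
tcp_pos: [0.5438, -0.0606, 0.0828]
eef_rot: [3.139, -0.004, 0.141]
ft_force: [3.5, -3.6, 3.3]
finger_gap: 0.104
```

```bash
python3 - <<'E'
from h import *
s=r.read_state();print(s["tcp_pos"],s["eef_rot"],s["ft_force"],s["wrist_torque"],s["joint_positions"])
im,c=snap("top")
cs=blobs(im,(12,110,60),(32,255,255),5,roi=(265,235,430,285))
for k in cs[:6]: print(cv2.boundingRect(k),cv2.contourArea(k))
im2,_=snap("scene","s1.png")
cv2.imwrite("pics/c3.png",np.hstack([cv2.resize(im[225:305,262:432],None,fx=3,fy=3),cv2.resize(im2[190:260,210:300],None,fx=3,fy=3)[:240].repeat(1,0)]) if False else cv2.resize(im[195:325,262:432],None,fx=4,fy=4,interpolation=cv2.INTER_CUBIC))
E
```

```text
[ 0.54384028 -0.06057286  0.08281221] [ 3.1390438  -0.00420872  0.14141967] [ 3.54568475 -3.6188751   3.25222815] [-0.73842849 -0.85820602  0.13485169] [-2.54611918e-01  1.90154997e-01  1.85886106e+00 -8.22093647e-04
  1.08771053e+00  1.17515021e+00]
(282, 252, 17, 7) 90.0
(305, 253, 3, 7) 12.0
```

View pics/c3.png

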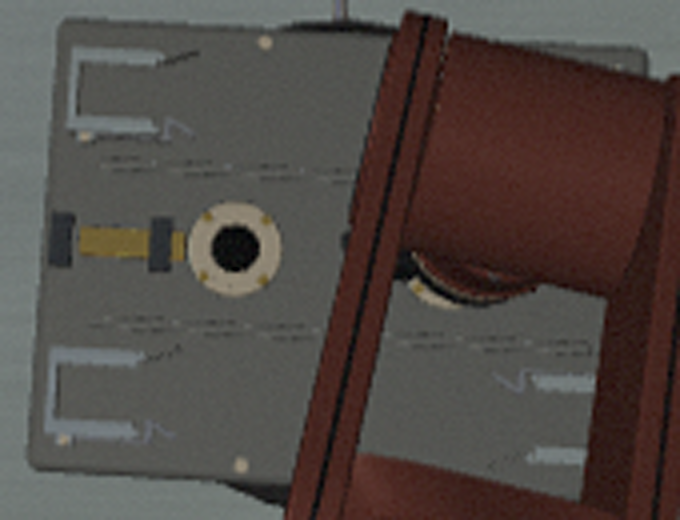

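>>> jog_arm:
  increments:
    - {"dx": 0,"dy": 0,"dz": 0,"yaw": 0.05,"gripper": 0}
    - {"dx": 0,"dy": 0,"dz": 0,"yaw": 0.05,"gripper": 0}
    - {"dx": 0,"dy": 0,"dz": 0,"yaw": 0,"gripper": 0}
    - {"dx": 0,"dy": 0,"dz": 0,"yaw": 0,"gripper": 0}

```text
t: 16.95
tcp_pos: [0.5438, -0.0606, 0.0828]
eef_rot: [3.139, -0.004, 0.043]
ft_force: [3.7, -4.2, 4.2]
finger_gap: 0.102
```

```bash
python3 - <<'E'
from h import *
s=r.read_state();print(s["tcp_pos"],s["eef_rot"],s["ft_force"],s["wrist_torque"])
im=cv2.imread("pics/s1.png"); cv2.imwrite("pics/c4.png",cv2.resize(im[170:300,200:400],None,fx=4,fy=4,interpolation=cv2.INTER_CUBIC))
E
```

```text
[ 0.54376195 -0.06058332  0.08276576] [ 3.13948467 -0.0042606   0.04291671] [ 3.70363119 -4.17661168  4.20358975] [-0.72776176 -0.81851     0.04450318]
```

View pics/c4.png

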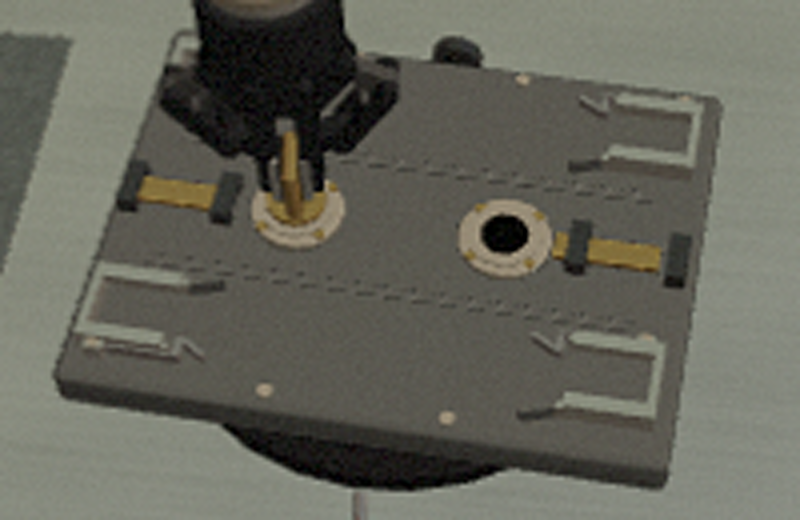

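>>> jog_arm:
  increments:
    - {"dx": 0,"dy": 0,"dz": 0,"yaw": -0.08,"gripper": 0}
    - {"dx": 0,"dy": 0,"dz": -0.5,"yaw": 0,"gripper": 0}
    - {"dx": 0,"dy": 0,"dz": -0.7,"yaw": 0,"gripper": 0}
    - {"dx": 0,"dy": 0,"dz": -1,"yaw": 0,"gripper": 0}
    - {"dx": 0,"dy": 0,"dz": -1.5,"yaw": 0,"gripper": 0}
    - {"dx": 0,"dy": 0,"dz": -2,"yaw": 0,"gripper": 0}
    - {"dx": 0,"dy": 0,"dz": -2,"yaw": -0.138,"gripper": 0}
    - {"dx": 0,"dy": 0,"dz": 0,"yaw": -0.138,"gripper": 0}
    - {"dx": 0,"dy": 0,"dz": 0,"yaw": -0.138,"gripper": 0}
    - {"dx": 0,"dy": 0,"dz": 0,"yaw": -0.138,"gripper": 0}
    - {"dx": 0,"dy": 0,"dz": 0,"yaw": -0.138,"gripper": 0}
    - {"dx": 0,"dy": 0,"dz": 0,"yaw": -0.138,"gripper": 0}
    - {"dx": 0,"dy": 0,"dz": 0,"yaw": -0.138,"gripper": 0}
    - {"dx": 0,"dy": 0,"dz": 0,"yaw": -0.138,"gripper": 0}
    - {"dx": 0,"dy": 0,"dz": 0,"yaw": -0.138,"gripper": 0}
    - {"dx": 0,"dy": 0,"dz": 0,"yaw": -0.138,"gripper": 0}
    - {"dx": 2.7,"dy": 0,"dz": 0,"yaw": 0,"gripper": 0}
    - {"dx": 2.7,"dy": 0,"dz": 0,"yaw": 0,"gripper": 0}
    - {"dx": 2.7,"dy": 0,"dz": 0,"yaw": 0,"gripper": 0}
    - {"dx": 0,"dy": 0,"dz": 0,"yaw": 0,"gripper": 0}

```text
t: 18.95
tcp_pos: [0.5461, 0.0243, 0.1572]
eef_rot: [-3.138, -0.002, 1.505]
ft_force: [-0.4, -1.1, -0.8]
finger_gap: 0.11
```

>>> jog_arm:
  increments:
    - {"dx": 0,"dy": 0,"dz": 0,"yaw": 0,"gripper": 0}
    - {"dx": 0,"dy": 0,"dz": 0,"yaw": 0,"gripper": 0}

```text
t: 19.15
tcp_pos: [0.5469, 0.0208, 0.1577]
eef_rot: [-3.14, 0.0, 1.501]
ft_force: [0.5, -1.1, -2.2]
finger_gap: 0.105
```

```bash
python3 - <<'E'
from h import *
s=r.read_state();t=s["tcp_pos"];print(t,s["eef_rot"],s["ft_force"],s["finger_gap"])
im,c=snap("wrist","w5.png")
cs=blobs(im,(0,0,0),(179,255,50),150,20000,roi=(150,0,520,400))
for k in cs[:8]:
    e=cv2.fitEllipse(k); print("dark",np.round(e[0],1),np.round(e[1],1),cv2.contourArea(k),pt(c,e[0],.068).round(4))
cs=blobs(im,(15,100,60),(30,255,255),300,roi=(270,240,370,420)); k=cs[0][:,0];print(cv2.boundingRect(cs[0]))
y=s["eef_rot"][2];ax=np.array([[np.cos(y),np.sin(y)],[np.sin(y),-np.cos(y)]])
print((ax@(pt(c,(320,k[:,1].max()),t[2]+.0301)[0]-t[:2])).round(4))
E
```

```text
[0.54689813 0.02076891 0.15774792] [-3.13999430e+00  1.96241016e-04  1.50091758e+00] [ 0.47980195 -1.10440668 -2.20385147] 0.1046896930013259
dark [395.9 364.7] [ 81.2 185.3] 6793.0 [[ 0.6013 -0.0815]]
dark [246.3 364.3] [ 81.4 167.8] 6663.0 [[ 0.4805 -0.0727]]
dark [323.1 196.2] [37.3 37.5] 1097.0 [[0.5517 0.0594]]
(286, 269, 67, 118)
[-0.0176 -0.0002]
```

>>> jog_arm:
  increments:
    - {"dx": 2.0,"dy": 0.1,"dz": 0,"yaw": 0,"gripper": 0}
    - {"dx": 1.88,"dy": 0.11,"dz": 0,"yaw": 0,"gripper": 0}
    - {"dx": 0,"dy": 0,"dz": 1.5,"yaw": 0,"gripper": 0}
    - {"dx": 0,"dy": 0,"dz": 1.5,"yaw": 0,"gripper": 0}
    - {"dx": 0,"dy": 0,"dz": 0.4,"yaw": 0,"gripper": 0}
    - {"dx": 0,"dy": 0,"dz": 0,"yaw": 0,"gripper": 0}
    - {"dx": 0,"dy": 0,"dz": 0,"yaw": 0,"gripper": 0}
    - {"dx": 0,"dy": 0,"dz": 0.4,"yaw": 0,"gripper": 0}
    - {"dx": 0,"dy": 0,"dz": 0.4,"yaw": 0,"gripper": 0}
    - {"dx": 0,"dy": 0,"dz": 0.4,"yaw": 0,"gripper": 0}
    - {"dx": 0,"dy": 0,"dz": 0,"yaw": 0,"gripper": 0}

```text
t: 20.3
tcp_pos: [0.5518, 0.0598, 0.1115]
eef_rot: [-3.14, 0.0, 1.5]
ft_force: [-0.3, 0.7, -1.8]
finger_gap: 0.103
```

>>> jog_arm:
  increments:
    - {"dx": 0,"dy": 0,"dz": 0.4,"yaw": 0,"gripper": 0}
    - {"dx": 0,"dy": 0,"dz": 0.4,"yaw": 0,"gripper": 0}
    - {"dx": 0,"dy": 0,"dz": 0.4,"yaw": 0,"gripper": 0}
    - {"dx": 0,"dy": 0,"dz": 0.3,"yaw": 0,"gripper": 0}
    - {"dx": 0,"dy": 0,"dz": 0.1,"yaw": 0,"gripper": 0}
    - {"dx": 0,"dy": 0,"dz": 0,"yaw": 0,"gripper": 0}
    - {"dx": 0,"dy": 0,"dz": 0,"yaw": 0,"gripper": 0}

```text
t: 21.0
tcp_pos: [0.5525, 0.0598, 0.0964]
eef_rot: [3.141, -0.0, 1.5]
ft_force: [-0.2, -0.2, -1.4]
finger_gap: 0.109
```

>>> jog_arm:
  increments:
    - {"dx": 0,"dy": 0,"dz": 0.1,"yaw": 0,"gripper": 0}
    - {"dx": 0,"dy": 0,"dz": 0.2,"yaw": 0,"gripper": 0}
    - {"dx": 0,"dy": 0,"dz": 0.2,"yaw": 0,"gripper": 0}
    - {"dx": 0,"dy": 0,"dz": 0,"yaw": 0,"gripper": 0}
    - {"dx": 0,"dy": 0,"dz": 0,"yaw": 0,"gripper": 0}

```text
t: 21.5
tcp_pos: [0.5534, 0.0598, 0.094]
eef_rot: [3.139, -0.0, 1.501]
ft_force: [-4.7, 0.7, 14.1]
finger_gap: 0.109
```

>>> jog_arm:
  increments:
    - {"dx": 0,"dy": 0,"dz": 0,"yaw": -0.06,"gripper": 0}
    - {"dx": 0,"dy": 0,"dz": 0,"yaw": -0.06,"gripper": 0}
    - {"dx": 0,"dy": 0,"dz": 0,"yaw": -0.06,"gripper": 0}
    - {"dx": 0,"dy": 0,"dz": 0,"yaw": 0,"gripper": 0}

```text
t: 21.9
tcp_pos: [0.5541, 0.0596, 0.0939]
eef_rot: [3.138, 0.001, 1.682]
ft_force: [-2.0, -0.2, 10.5]
finger_gap: 0.106
```

>>> jog_arm:
  increments:
    - {"dx": 0,"dy": 0,"dz": 0,"yaw": -0.06,"gripper": 0}
    - {"dx": 0,"dy": 0,"dz": 0,"yaw": -0.06,"gripper": 0}
    - {"dx": 0,"dy": 0,"dz": 0,"yaw": -0.06,"gripper": 0}
    - {"dx": 0,"dy": 0,"dz": 0,"yaw": 0,"gripper": 0}

```text
t: 22.3
tcp_pos: [0.5526, 0.0598, 0.0917]
eef_rot: [3.141, 0.0, 1.861]
ft_force: [-0.5, 0.5, -1.4]
finger_gap: 0.105
```

>>> jog_arm:
  increments:
    - {"dx": 0,"dy": 0,"dz": 0,"yaw": -0.06,"gripper": 0}
    - {"dx": 0,"dy": 0,"dz": 0,"yaw": -0.06,"gripper": 0}
    - {"dx": 0,"dy": 0,"dz": 0,"yaw": -0.06,"gripper": 0}
    - {"dx": 0,"dy": 0,"dz": 0,"yaw": 0,"gripper": 0}

```text
t: 22.7
tcp_pos: [0.5521, 0.0597, 0.0909]
eef_rot: [-3.141, -0.0, 2.039]
ft_force: [-0.1, -0.5, -1.4]
finger_gap: 0.104
```

Dropped by 1.86. Push down onto the rim, then turn clockwise.

>>> jog_arm:
  increments:
    - {"dx": 0,"dy": 0,"dz": 0.2,"yaw": 0,"gripper": 0}
    - {"dx": 0,"dy": 0,"dz": 0.2,"yaw": 0,"gripper": 0}
    - {"dx": 0,"dy": 0,"dz": 0.2,"yaw": 0,"gripper": 0}
    - {"dx": 0,"dy": 0,"dz": 0.1,"yaw": 0,"gripper": 0}
    - {"dx": 0,"dy": 0,"dz": 0.1,"yaw": 0,"gripper": 0}
    - {"dx": 0,"dy": 0,"dz": 0.1,"yaw": 0,"gripper": 0}
    - {"dx": 0,"dy": 0,"dz": 0,"yaw": 0,"gripper": 0}
    - {"dx": 0,"dy": 0,"dz": 0,"yaw": 0,"gripper": 0}
    - {"dx": 0,"dy": 0,"dz": 0,"yaw": 0,"gripper": 0}

```text
t: 23.6
tcp_pos: [0.5524, 0.0598, 0.0828]
eef_rot: [3.142, 0.0, 2.04]
ft_force: [-2.5, 0.2, 6.1]
finger_gap: 0.106
```

>>> jog_arm:
  increments:
    - {"dx": 0,"dy": 0,"dz": 0,"yaw": 0.1,"gripper": 0}
    - {"dx": 0,"dy": 0,"dz": 0,"yaw": 0.1,"gripper": 0}
    - {"dx": 0,"dy": 0,"dz": 0,"yaw": 0.1,"gripper": 0}
    - {"dx": 0,"dy": 0,"dz": 0,"yaw": 0.1,"gripper": 0}
    - {"dx": 0,"dy": 0,"dz": 0,"yaw": 0.1,"gripper": 0}
    - {"dx": 0,"dy": 0,"dz": 0,"yaw": 0.1,"gripper": 0}
    - {"dx": 0,"dy": 0,"dz": 0,"yaw": 0.1,"gripper": 0}
    - {"dx": 0,"dy": 0,"dz": 0,"yaw": 0.1,"gripper": 0}
    - {"dx": 0,"dy": 0,"dz": 0,"yaw": 0.1,"gripper": 0}
    - {"dx": 0,"dy": 0,"dz": 0,"yaw": 0.1,"gripper": 0}
    - {"dx": 0,"dy": 0,"dz": 0,"yaw": 0.1,"gripper": 0}
    - {"dx": 0,"dy": 0,"dz": 0,"yaw": 0.1,"gripper": 0}
    - {"dx": 0,"dy": 0,"dz": 0,"yaw": 0.1,"gripper": 0}
    - {"dx": 0,"dy": 0,"dz": 0,"yaw": 0.1,"gripper": 0}
    - {"dx": 0,"dy": 0,"dz": 0,"yaw": 0.1,"gripper": 0}
    - {"dx": 0,"dy": 0,"dz": 0,"yaw": 0.1,"gripper": 0}
    - {"dx": 0,"dy": 0,"dz": 0,"yaw": 0.1,"gripper": 0}
    - {"dx": 0,"dy": 0,"dz": 0,"yaw": 0.1,"gripper": 0}

```text
t: 25.4
tcp_pos: [0.553, 0.0593, 0.0828]
eef_rot: [3.14, -0.001, 0.237]
ft_force: [-1.6, -1.5, 3.0]
finger_gap: 0.11
```

>>> jog_arm:
  increments:
    - {"dx": 0,"dy": 0,"dz": 0,"yaw": 0.05,"gripper": 0}
    - {"dx": 0,"dy": 0,"dz": 0,"yaw": 0.05,"gripper": 0}
    - {"dx": 0,"dy": 0,"dz": 0,"yaw": 0.05,"gripper": 0}
    - {"dx": 0,"dy": 0,"dz": 0,"yaw": 0.05,"gripper": 0}
    - {"dx": 0,"dy": 0,"dz": 0,"yaw": 0,"gripper": 0}
    - {"dx": 0,"dy": 0,"dz": 0,"yaw": 0,"gripper": 0}

```text
t: 26.0
tcp_pos: [0.5529, 0.0593, 0.0828]
eef_rot: [3.141, -0.001, 0.042]
ft_force: [-0.2, -3.9, 5.3]
finger_gap: 0.11
```

```bash
python3 - <<'E'
from h import *
s=r.read_state();print(s["tcp_pos"],s["eef_rot"],s["ft_force"],s["wrist_torque"])
a=cv2.imread("pics/scene0.png")
im,_=snap("scene","s2.png")
for n,i in (("before",a),("now",im)):
  for k in blobs(i,(12,120,60),(32,255,255),4,roi=(225,200,380,250))[:8]: print(n,cv2.boundingRect(k),cv2.contourArea(k))
E
```

```text
[0.55294157 0.05926994 0.08280607] [ 3.14071545e+00 -1.21364667e-03  4.17658559e-02] [-0.22231044 -3.9157269   5.25860846] [-0.57455964  0.2352483   0.12321582]
before (347, 230, 18, 8) 91.5
before (237, 215, 17, 8) 78.0
before (258, 217, 5, 7) 15.5
before (338, 228, 4, 7) 10.5
now (319, 210, 15, 24) 115.0
now (347, 230, 20, 9) 103.0
now (235, 214, 19, 9) 89.0
```

>>> jog_arm:
  increments:
    - {"dx": 0,"dy": 0,"dz": 0,"yaw": -0.08,"gripper": 0}
    - {"dx": 0,"dy": 0,"dz": -0.5,"yaw": 0,"gripper": 0}
    - {"dx": 0,"dy": 0,"dz": -1,"yaw": 0,"gripper": 0}
    - {"dx": 0,"dy": 0,"dz": -2,"yaw": 0,"gripper": 0}
    - {"dx": 0,"dy": 0,"dz": -3,"yaw": 0,"gripper": 0}
    - {"dx": 0,"dy": 0,"dz": -3,"yaw": 0.125,"gripper": 0}
    - {"dx": 0,"dy": 0,"dz": 0,"yaw": 0.127,"gripper": 0}
    - {"dx": -0.456,"dy": 3.88,"dz": 0,"yaw": 0,"gripper": 0}
    - {"dx": -0.456,"dy": 3.88,"dz": 0,"yaw": 0,"gripper": 0}
    - {"dx": -0.456,"dy": 3.88,"dz": 0,"yaw": 0,"gripper": 0}
    - {"dx": -0.456,"dy": 3.88,"dz": 0,"yaw": 0,"gripper": 0}
    - {"dx": -0.456,"dy": 3.88,"dz": 0,"yaw": 0,"gripper": 0}
    - {"dx": -0.456,"dy": 3.88,"dz": 0,"yaw": 0,"gripper": 0}
    - {"dx": -0.456,"dy": 3.88,"dz": 0,"yaw": 0,"gripper": 0}
    - {"dx": -0.456,"dy": 3.88,"dz": 0,"yaw": 0,"gripper": 0}
    - {"dx": -0.456,"dy": 3.88,"dz": 0,"yaw": 0,"gripper": 0}
    - {"dx": -0.456,"dy": 3.88,"dz": 0,"yaw": 0,"gripper": 0}
    - {"dx": 0,"dy": 0,"dz": 0,"yaw": 0,"gripper": 0}
    - {"dx": 0,"dy": 0,"dz": 0,"yaw": 0,"gripper": 0}
    - {"dx": 0,"dy": 0,"dz": 0,"yaw": 0,"gripper": 0}

```text
t: 28.05
tcp_pos: [0.4564, -0.3178, 0.1773]
eef_rot: [-3.14, 0.0, -0.132]
ft_force: [0.2, 1.2, -1.8]
finger_gap: 0.102
```

```bash
python3 - <<'E'
from h import *
s=r.read_state();print(s["tcp_pos"],s["eef_rot"],s["ft_force"],s["finger_gap"])
go((.4578,-.3195,.115),-.13)
im,c=snap("top","t2.png")
for n,i in (("before",cv2.imread("pics/top0.png")),("now",im)):
  for k in blobs(i,(12,110,50),(32,255,255),3,roi=(268,240,428,275))[:8]: print(n,cv2.boundingRect(k),cv2.contourArea(k))
for k in blobs(im,(0,0,0),(179,255,60),60,roi=(172,250,245,345)):
  q=cv2.minAreaRect(pt(c,k[:,0],.045).astype(np.float32)); print("foot",np.round(q[0],4))
E
```

```text
[ 0.45636406 -0.31775559  0.17725447] [-3.14043635e+00  2.81997661e-04 -1.31753037e-01] [ 0.20001329  1.15772389 -1.81568703] 0.1016711114630558
t 28.05 turn -0.002 shift cm [0.16 0.15 6.23]
before (396, 258, 18, 8) 92.5
before (282, 252, 17, 7) 90.0
before (387, 257, 4, 7) 13.0
before (305, 253, 3, 7) 12.0
now (396, 258, 20, 8) 107.0
now (280, 252, 19, 7) 100.0
foot [0.4242 0.3708]
foot [0.5212 0.3655]
foot [0.5207 0.2772]
```

>>> jog_arm:
  increments:
    - {"dx": 0.15,"dy": 0.15,"dz": 2,"yaw": 0,"gripper": 0}
    - {"dx": 0,"dy": 0,"dz": 2.5,"yaw": 0,"gripper": 0}
    - {"dx": 0,"dy": 0,"dz": 2,"yaw": 0,"gripper": 0}
    - {"dx": 0,"dy": 0,"dz": 0,"yaw": 0,"gripper": 0}
    - {"dx": 0,"dy": 0,"dz": 0,"yaw": 0,"gripper": 0}
    - {"dx": 0,"dy": 0,"dz": 0.6,"yaw": 0,"gripper": 0}
    - {"dx": 0,"dy": 0,"dz": 0.6,"yaw": 0,"gripper": 0}
    - {"dx": 0,"dy": 0,"dz": 0,"yaw": 0,"gripper": 0}
    - {"dx": 0,"dy": 0,"dz": 0,"yaw": 0,"gripper": 0}

```text
t: 29.0
tcp_pos: [0.4575, -0.3206, 0.1004]
eef_rot: [3.142, 0.0, -0.132]
ft_force: [0.4, 0.4, -1.7]
finger_gap: 0.102
```

>>> jog_arm:
  increments:
    - {"dx": 0,"dy": 0,"dz": 0.6,"yaw": 0,"gripper": 0}
    - {"dx": 0,"dy": 0,"dz": 0.6,"yaw": 0,"gripper": 0}
    - {"dx": 0,"dy": 0,"dz": 0.7,"yaw": 0,"gripper": 0}
    - {"dx": 0,"dy": 0,"dz": 0.7,"yaw": 0,"gripper": 0}
    - {"dx": 0,"dy": 0,"dz": 0.5,"yaw": 0,"gripper": 0}
    - {"dx": 0,"dy": 0,"dz": 0.3,"yaw": 0,"gripper": 0}
    - {"dx": 0,"dy": 0,"dz": 0.1,"yaw": 0,"gripper": 0}
    - {"dx": 0,"dy": 0,"dz": 0,"yaw": 0,"gripper": 0}
    - {"dx": 0,"dy": 0,"dz": 0,"yaw": 0,"gripper": 0}

```text
t: 29.9
tcp_pos: [0.4577, -0.3207, 0.0656]
eef_rot: [3.141, -0.0, -0.132]
ft_force: [0.4, 0.3, -0.5]
finger_gap: 0.106
```

>>> jog_arm:
  increments:
    - {"dx": 0,"dy": 0,"dz": 0.2,"yaw": 0,"gripper": 0}
    - {"dx": 0,"dy": 0,"dz": 0,"yaw": 0,"gripper": 0}
    - {"dx": 0,"dy": 0,"dz": 0,"yaw": 0,"gripper": 0.3}
    - {"dx": 0,"dy": 0,"dz": 0,"yaw": 0,"gripper": 0.6}
    - {"dx": 0,"dy": 0,"dz": 0,"yaw": 0,"gripper": 0.6}
    - {"dx": 0,"dy": 0,"dz": 0,"yaw": 0,"gripper": 0.6}
    - {"dx": 0,"dy": 0,"dz": -1.5,"yaw": 0,"gripper": 0.6}
    - {"dx": 0,"dy": 0,"dz": -3,"yaw": 0,"gripper": 0.6}
    - {"dx": 0,"dy": 0,"dz": -4,"yaw": 0,"gripper": 0.6}
    - {"dx": 0,"dy": 0,"dz": -4,"yaw": -0.1,"gripper": 0.6}
    - {"dx": 0,"dy": 0,"dz": -3,"yaw": -0.145,"gripper": 0.6}
    - {"dx": 0,"dy": 0,"dz": 0,"yaw": -0.145,"gripper": 0.6}
    - {"dx": 0,"dy": 0,"dz": 0,"yaw": -0.145,"gripper": 0.6}
    - {"dx": 0,"dy": 0,"dz": 0,"yaw": -0.145,"gripper": 0.6}
    - {"dx": 0,"dy": 0,"dz": 0,"yaw": -0.145,"gripper": 0.6}
    - {"dx": 0,"dy": 0,"dz": 0,"yaw": -0.145,"gripper": 0.6}
    - {"dx": 0,"dy": 0,"dz": 0,"yaw": -0.145,"gripper": 0.6}
    - {"dx": 0,"dy": 0,"dz": 0,"yaw": -0.145,"gripper": 0.6}
    - {"dx": 0,"dy": 0,"dz": 0,"yaw": -0.145,"gripper": 0.6}
    - {"dx": 0,"dy": 0,"dz": 0,"yaw": -0.145,"gripper": 0.6}

```text
t: 31.9
tcp_pos: [0.4576, -0.3206, 0.2196]
eef_rot: [3.141, 0.001, 1.424]
ft_force: [-0.3, -0.5, -0.3]
finger_gap: 0.6
```

>>> jog_arm:
  increments:
    - {"dx": 0,"dy": 0,"dz": 0,"yaw": -0.145,"gripper": 0.6}
    - {"dx": 0,"dy": 0,"dz": 0,"yaw": -0.145,"gripper": 0.6}
    - {"dx": 3.8,"dy": 0.1,"dz": 0,"yaw": 0,"gripper": 0.6}
    - {"dx": 3.8,"dy": 0.1,"dz": 0,"yaw": 0,"gripper": 0.6}
    - {"dx": 3.8,"dy": 0.1,"dz": 0,"yaw": 0,"gripper": 0.6}
    - {"dx": 3.8,"dy": 0.1,"dz": 0,"yaw": 0,"gripper": 0.6}
    - {"dx": 3.8,"dy": 0.1,"dz": 0,"yaw": 0,"gripper": 0.6}
    - {"dx": 3.8,"dy": 0.1,"dz": 0,"yaw": 0,"gripper": 0.6}
    - {"dx": 3.8,"dy": 0.1,"dz": 0,"yaw": 0,"gripper": 0.6}
    - {"dx": 3.8,"dy": 0.1,"dz": 0,"yaw": 0,"gripper": 0.6}
    - {"dx": 3.8,"dy": 0.1,"dz": 0,"yaw": 0,"gripper": 0.6}
    - {"dx": 3.8,"dy": 0.1,"dz": 0,"yaw": 0,"gripper": 0.6}
    - {"dx": 3.8,"dy": 0.1,"dz": 0,"yaw": 0,"gripper": 0.6}
    - {"dx": 3.8,"dy": 0.1,"dz": 0,"yaw": 0,"gripper": 0.6}
    - {"dx": 3.8,"dy": 0,"dz": 0,"yaw": 0,"gripper": 0.6}
    - {"dx": 3.8,"dy": 0,"dz": 0,"yaw": 0,"gripper": 0.6}
    - {"dx": 3.8,"dy": 0,"dz": 0,"yaw": 0,"gripper": 0.6}
    - {"dx": 0,"dy": 0,"dz": 0,"yaw": 0,"gripper": 0.6}
    - {"dx": 0,"dy": 0,"dz": 0,"yaw": 0,"gripper": 0.6}

```text
t: 33.8
tcp_pos: [0.391, 0.2463, 0.2191]
eef_rot: [3.141, 0.0, 1.711]
ft_force: [0.3, -0.1, -0.7]
finger_gap: 0.596
```

```bash
python3 - <<'E'
from h import *
s=r.read_state();print(s["tcp_pos"],s["eef_rot"],s["ft_force"],s["finger_gap"])
im,c=snap("wrist","w6.png")
t,ct=snap("top","t3.png"); cv2.imwrite("pics/c5.png",np.hstack([im[0:400,100:540],cv2.resize(t[200:330,430:530],(308,400))]))
E
```

```text
[0.39096417 0.24629231 0.21910854] [3.14090287e+00 2.61554388e-04 1.71090076e+00] [ 0.27746075 -0.13200534 -0.65411564] 0.5962246409615012
```

View pics/c5.png

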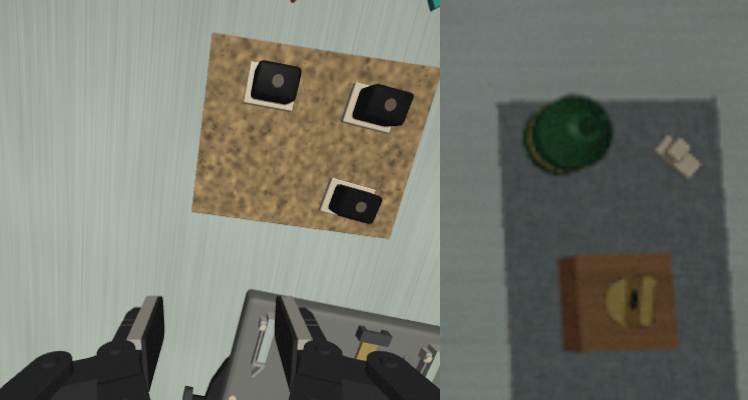

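```bash
cat >> h.py <<'E'
def T(p,e):
    M=np.eye(4); M[:3,:3]=Ro.from_euler("xyz",e).as_matrix(); M[:3,3]=p; return M
def camat(p,e):
    c=optics.get_calibration("wrist"); s=r.read_state()
    c["extrinsics"]=T(p,e)@np.linalg.inv(T(s["tcp_pos"],s["eef_rot"]))@c["extrinsics"]; return c
O=np.array([.5475,-.0004]); A=1.5007; Y=np.array([np.cos(A),np.sin(A)]); X=np.array([np.sin(A),-np.cos(A)])
def pl(w): d=np.atleast_2d(w)-O; return np.c_[d@X,d@Y]      # world -> plate (lock-centred)
def wd(p): p=np.atleast_2d(p); return O+p[:,:1]*X+p[:,1:]*Y
E
python3 - <<'E'
from h import *
for f,p,e in (("w4",[0.53974513,-0.09983245,0.18735931],[-3.14125,.00043,1.5]),("w5",[0.54689813,0.02076891,0.15774792],[-3.13999,.0002,1.50092])):
    im=cv2.imread(f"pics/{f}.png"); c=camat(p,e)
    for k in blobs(im,(0,0,140),(179,60,255),150,20000,roi=(130,0,520,310))[:8]:
        q=pl(pt(c,k[:,0],.074)); x,y,w,h=cv2.boundingRect(k)
        print(f,(x,y,w,h),cv2.contourArea(k),"X",q[:,0].min().round(4),q[:,0].max().round(4),"Y",q[:,1].min().round(4),q[:,1].max().round(4))
c=optics.get_calibration("wrist"); im=cv2.imread("pics/w6.png")
for k in blobs(im,(0,0,0),(179,255,60),300,8000,roi=(280,30,540,240)):
    x,y,w,h=cv2.boundingRect(k); 
    q=cv2.minAreaRect(pt(c,k[:,0],.045).astype(np.float32)); print("foot",(x,y,w,h),np.round(q[0],4),np.round(q[1],4),round(q[2],1))
print(pt(c,[(461,207),(490,104),(378,80)],.045))
i=cv2.imread("pics/w5.png"); j=cv2.imread("pics/w6.png")
cv2.imwrite("pics/c6.png",np.vstack([cv2.resize(i[0:150,120:520],(800,300)),cv2.resize(j[50:235,330:530][0:185],None,fx=1.62,fy=1.62)[:300].copy() if False else cv2.copyMakeBorder(cv2.resize(j[50:235,330:530],(324,300)),0,0,0,476,0)]))
E
```

```text
w4 (362, 105, 158, 205) 9819.0 X 0.0348 0.1662 Y -0.1604 -0.0014
w4 (130, 120, 147, 190) 8062.0 X -0.1602 -0.0379 Y -0.1604 -0.0109
w4 (287, 153, 69, 69) 3380.0 X -0.0257 0.0258 Y -0.084 -0.033
w4 (282, 0, 79, 52) 2006.0 X -0.0252 0.0253 Y 0.0324 0.061
w4 (496, 0, 24, 103) 1438.0 X 0.1206 0.135 Y 0.0005 0.0599
w4 (130, 0, 16, 99) 780.5 X -0.1309 -0.1207 Y 0.0033 0.0602
w4 (376, 0, 14, 180) 628.5 X 0.0407 0.0441 Y -0.0519 0.0608
w4 (254, 0, 10, 139) 250.5 X -0.0433 -0.0408 Y -0.0226 0.0609
w5 (130, 0, 390, 17) 6092.5 X -0.1106 0.1109 Y 0.1641 0.1722
w5 (285, 156, 77, 78) 4263.0 X -0.0258 0.0255 Y 0.0354 0.0872
w5 (416, 26, 99, 100) 3362.0 X 0.0545 0.1095 Y 0.1056 0.1594
w5 (484, 102, 36, 208) 3333.5 X 0.1194 0.1453 Y -0.0232 0.1187
w5 (130, 26, 99, 110) 3291.5 X -0.1138 -0.06 Y 0.0998 0.1594
w5 (130, 112, 23, 134) 1280.0 X -0.1339 -0.1197 Y 0.0266 0.1132
w5 (130, 265, 33, 45) 1104.5 X -0.1433 -0.1197 Y -0.0234 0.0117
w5 (379, 69, 18, 226) 676.5 X 0.0403 0.0439 Y -0.0112 0.1374
foot (453, 84, 61, 42) [0.5161 0.3662] [0.0304 0.0457] 84.6
foot (351, 60, 50, 44) [0.4218 0.3719] [0.0299 0.0385] 88.2
foot (429, 185, 53, 39) [0.515  0.2794] [0.0278 0.0463] 82.5
[[0.52182678 0.27768938]
 [0.52238346 0.3682696 ]
 [0.42346148 0.37404003]]
```

View pics/c6.png

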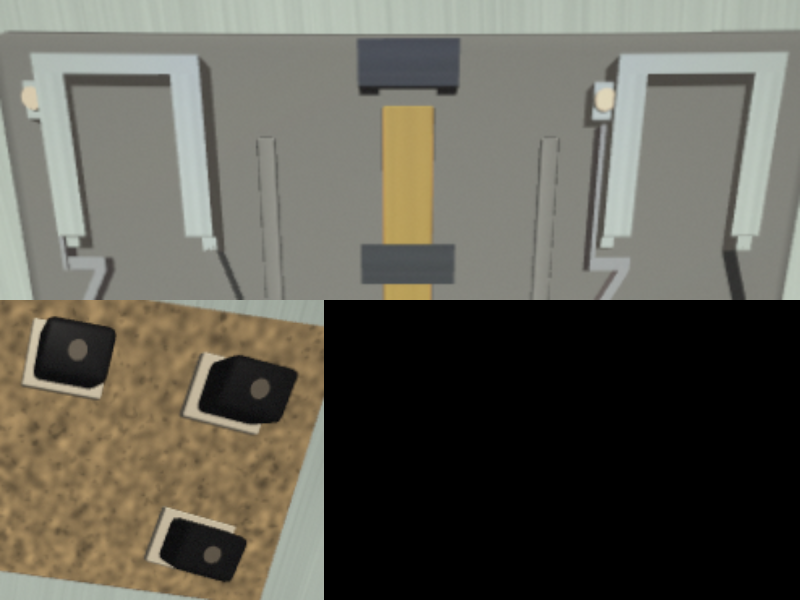

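```bash
python3 - <<'E'
from h import *
c=camat([0.54689813,0.02076891,0.15774792],[-3.13999,.0002,1.50092])
for a in ([(151,37),(205,37),(161,118),(213.5,118)],[(444,37),(496,37),(436,118),(486.5,118)]): print(pl(pt(c,a,.074)).round(4).tolist())
go((.5218,.2777,.12),3.01)
E
```

```text
[[-0.1005, 0.1536], [-0.0693, 0.1539], [-0.1014, 0.1098], [-0.0688, 0.11]]
[[0.0699, 0.1538], [0.0999, 0.1535], [0.0702, 0.11], [0.1015, 0.1098]]
t 33.9 turn -1.302 shift cm [-12.5    4.94   9.88]
```

>>> jog_arm:
  increments:
    - {"dx": 0,"dy": 0,"dz": 0,"yaw": -0.1302,"gripper": 0.7}
    - {"dx": 0,"dy": 0,"dz": 0,"yaw": -0.1302,"gripper": 0.7}
    - {"dx": 0,"dy": 0,"dz": 0,"yaw": -0.1302,"gripper": 0.7}
    - {"dx": 0,"dy": 0,"dz": 0,"yaw": -0.1302,"gripper": 0.7}
    - {"dx": 0,"dy": 0,"dz": 0,"yaw": -0.1302,"gripper": 0.7}
    - {"dx": 0,"dy": 0,"dz": 0,"yaw": -0.1302,"gripper": 0.7}
    - {"dx": 0,"dy": 0,"dz": 0,"yaw": -0.1302,"gripper": 0.7}
    - {"dx": 0,"dy": 0,"dz": 0,"yaw": -0.1302,"gripper": 0.7}
    - {"dx": 0,"dy": 0,"dz": 0,"yaw": -0.1302,"gripper": 0.7}
    - {"dx": 0,"dy": 0,"dz": 0,"yaw": -0.1302,"gripper": 0.7}
    - {"dx": -3.1,"dy": 1.24,"dz": 1.5,"yaw": 0,"gripper": 0.7}
    - {"dx": -3.1,"dy": 1.24,"dz": 2.5,"yaw": 0,"gripper": 0.7}
    - {"dx": -3.1,"dy": 1.23,"dz": 3,"yaw": 0,"gripper": 0.7}
    - {"dx": -3.2,"dy": 1.23,"dz": 3,"yaw": 0,"gripper": 0.7}
    - {"dx": 0,"dy": 0,"dz": 0,"yaw": 0,"gripper": 0.7}
    - {"dx": 0,"dy": 0,"dz": 0,"yaw": 0,"gripper": 0.7}

```text
t: 35.5
tcp_pos: [0.5212, 0.2764, 0.1165]
eef_rot: [-3.139, -0.004, 3.008]
ft_force: [0.4, -0.0, 1.0]
finger_gap: 0.697
```

```bash
python3 - <<'E'
from h import *
im,c=snap("wrist","w7.png"); s=r.read_state(); print(s["tcp_pos"],s["eef_rot"])
p=px(c,(.5218,.2777,.045))[0]; print("pred",p)
x,y=p.astype(int); g=im[y-40:y+40,x-40:x+40]; hsv=cv2.cvtColor(g,cv2.COLOR_BGR2HSV)
for k in blobs(im,(0,0,0),(179,255,60),300,20000,roi=(x-70,y-70,x+70,y+60)):
    q=cv2.minAreaRect(pt(c,k[:,0],.045).astype(np.float32)); print("foot",cv2.boundingRect(k),np.round(q[0],4),np.round(q[1],4),round(q[2],1))
for k in blobs(im,(0,0,75),(179,120,140),20,400,roi=(x-25,y-25,x+25,y+25)):
    e=k[:,0].mean(0); print("spot",e,cv2.contourArea(k),pt(c,e,.045))
go((.5218,.2777,.02),3.01)
E
```

```text
[0.52178872 0.27714088 0.11873702] [-3.14129632e+00 -4.24394894e-04  3.00863460e+00]
pred [321.1342255  260.05182714]
foot (304, 222, 40, 60) [0.5166 0.2799] [0.0262 0.0421] 83.5
spot [323.94736842 258.52631579] 145.0 [[0.52096831 0.27972215]]
spot [302.65714286 273.08571429] 67.0 [[0.52950679 0.26394549]]
spot [330.46666667 281.07777778] 28.0 [[0.53789598 0.28203869]]
t 35.55 turn -0.001 shift cm [0.01 0.06 9.87]
```

>>> jog_arm:
  increments:
    - {"dx": 0.05,"dy": 0.22,"dz": 2.5,"yaw": 0,"gripper": 0.7}
    - {"dx": 0,"dy": 0,"dz": 2.5,"yaw": 0,"gripper": 0.7}
    - {"dx": 0,"dy": 0,"dz": 2.5,"yaw": 0,"gripper": 0.7}
    - {"dx": 0,"dy": 0,"dz": 1.5,"yaw": 0,"gripper": 0.7}
    - {"dx": 0,"dy": 0,"dz": 0.85,"yaw": 0,"gripper": 0.7}
    - {"dx": 0,"dy": 0,"dz": 0,"yaw": 0,"gripper": 0.7}
    - {"dx": 0,"dy": 0,"dz": 0,"yaw": 0,"gripper": 0}
    - {"dx": 0,"dy": 0,"dz": 0,"yaw": 0,"gripper": 0}
    - {"dx": 0,"dy": 0,"dz": 0,"yaw": 0,"gripper": 0}
    - {"dx": 0,"dy": 0,"dz": 0,"yaw": 0,"gripper": 0}
    - {"dx": 0,"dy": 0,"dz": 0,"yaw": 0,"gripper": 0}
    - {"dx": 0,"dy": 0,"dz": 0,"yaw": 0,"gripper": 0}
  grip_force: 50

```text
t: 36.75
tcp_pos: [0.5228, 0.281, 0.0215]
eef_rot: [3.14, 0.003, 3.01]
ft_force: [-0.7, -0.2, 7.0]
finger_gap: 0.319
```

>>> jog_arm:
  increments:
    - {"dx": 0,"dy": 0,"dz": -1.5,"yaw": 0,"gripper": 0}
    - {"dx": 0,"dy": 0,"dz": -3,"yaw": 0,"gripper": 0}
    - {"dx": 0,"dy": 0,"dz": -3,"yaw": 0.1373,"gripper": 0}
    - {"dx": 0,"dy": 0,"dz": -2.5,"yaw": 0.1373,"gripper": 0}
    - {"dx": 0,"dy": 0,"dz": 0,"yaw": 0.1373,"gripper": 0}
    - {"dx": 0,"dy": 0,"dz": 0,"yaw": 0.1373,"gripper": 0}
    - {"dx": 0,"dy": 0,"dz": 0,"yaw": 0.1373,"gripper": 0}
    - {"dx": 0,"dy": 0,"dz": 0,"yaw": 0.1373,"gripper": 0}
    - {"dx": 0,"dy": 0,"dz": 0,"yaw": 0.1373,"gripper": 0}
    - {"dx": 0,"dy": 0,"dz": 0,"yaw": 0.1373,"gripper": 0}
    - {"dx": 0,"dy": 0,"dz": 0,"yaw": 0.1373,"gripper": 0}
    - {"dx": 0,"dy": 0,"dz": 0,"yaw": 0.1373,"gripper": 0}
    - {"dx": 0,"dy": 0,"dz": 0,"yaw": 0.1373,"gripper": 0}
    - {"dx": -3.8,"dy": -0.67,"dz": 0,"yaw": 0,"gripper": 0}
    - {"dx": -3.8,"dy": -0.67,"dz": 0,"yaw": 0,"gripper": 0}
    - {"dx": -3.8,"dy": -0.67,"dz": 0,"yaw": 0,"gripper": 0}
    - {"dx": -3.8,"dy": -0.67,"dz": 0,"yaw": 0,"gripper": 0}
    - {"dx": -3.8,"dy": -0.67,"dz": 0,"yaw": 0,"gripper": 0}
    - {"dx": -3.8,"dy": -0.67,"dz": 0,"yaw": 0,"gripper": 0}
    - {"dx": 0,"dy": 0,"dz": 0,"yaw": 0,"gripper": 0}

```text
t: 38.75
tcp_pos: [0.4641, 0.0526, 0.1203]
eef_rot: [-3.141, 0.001, 1.496]
ft_force: [0.7, 0.2, -1.6]
finger_gap: 0.316
```

>>> jog_arm:
  increments:
    - {"dx": 0,"dy": 0,"dz": 0,"yaw": 0,"gripper": 0}
    - {"dx": 0,"dy": 0,"dz": 0,"yaw": 0,"gripper": 0}

```text
t: 38.95
tcp_pos: [0.4655, 0.0565, 0.1203]
eef_rot: [3.141, -0.0, 1.5]
ft_force: [-0.2, 0.4, -0.7]
finger_gap: 0.318
```

```bash
python3 - <<'E'
from h import *
s=r.read_state(); print(s["tcp_pos"],s["eef_rot"],s["ft_force"],s["finger_gap"],pl(s["tcp_pos"][:2]))
im,c=snap("wrist","w8.png"); cv2.imwrite("pics/c7.png",im[0:400,100:540])
go([*wd([-.085,.049])[0],.082],1.5007)
E
```

```text
[0.46552321 0.0565499  0.12033067] [ 3.14088236e+00 -4.41669341e-04  1.50032443e+00] [-0.1758493   0.41494556 -0.71654834] 0.3177706566444224 [[-0.08576419  0.05106848]]
t 39.0 turn 0.0 shift cm [-0.23  0.08  3.82]
```

View pics/c7.png

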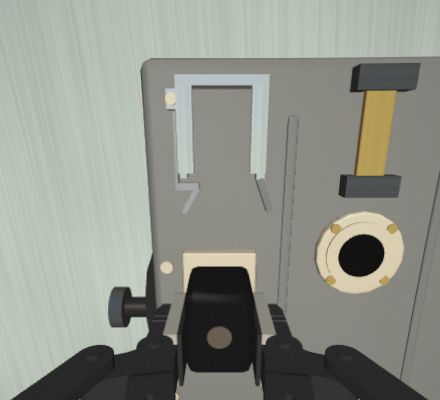

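>>> jog_arm:
  increments:
    - {"dx": -0.2,"dy": 0.08,"dz": 1.8,"yaw": 0,"gripper": 0}
    - {"dx": 0,"dy": 0,"dz": 1.5,"yaw": 0,"gripper": 0}
    - {"dx": 0,"dy": 0,"dz": 0.5,"yaw": 0,"gripper": 0}
    - {"dx": 0,"dy": 0,"dz": 0.2,"yaw": 0,"gripper": 0}
    - {"dx": 0,"dy": 0,"dz": 0.2,"yaw": 0,"gripper": 0}
    - {"dx": 0,"dy": 0,"dz": 0.1,"yaw": 0,"gripper": 0}
    - {"dx": 0,"dy": 0,"dz": 0,"yaw": 0,"gripper": 0}
    - {"dx": 0,"dy": 0,"dz": 0,"yaw": 0,"gripper": 0}

```text
t: 39.8
tcp_pos: [0.4664, 0.0545, 0.0785]
eef_rot: [3.141, -0.001, 1.501]
ft_force: [-5.3, 1.7, 9.0]
finger_gap: 0.318
```

```bash
python3 - <<'E'
from h import *
s=r.read_state(); print(s["tcp_pos"],s["eef_rot"],s["ft_force"],s["finger_gap"],pl(s["tcp_pos"][:2]))
E
```

```text
[0.46635461 0.05449437 0.07852456] [ 3.14103642e+00 -5.90530922e-04  1.50050647e+00] [-5.2587772   1.70828534  9.01477211] 0.318154293620349 [[-0.08479086  0.04907623]]
```

>>> jog_arm:
  increments:
    - {"dx": 0.6,"dy": 0,"dz": -0.12,"yaw": 0,"gripper": 0}
    - {"dx": 0.7,"dy": 0,"dz": 0,"yaw": 0,"gripper": 0}
    - {"dx": 0.7,"dy": 0,"dz": 0,"yaw": 0,"gripper": 0}
    - {"dx": 0.7,"dy": 0,"dz": 0,"yaw": 0,"gripper": 0}
    - {"dx": 0.7,"dy": 0,"dz": 0,"yaw": 0,"gripper": 0}
    - {"dx": 0.7,"dy": 0,"dz": 0,"yaw": 0,"gripper": 0}
    - {"dx": 0.6,"dy": 0,"dz": 0,"yaw": 0,"gripper": 0}
    - {"dx": 0,"dy": 0,"dz": 0,"yaw": 0,"gripper": 0}

```text
t: 40.6
tcp_pos: [0.471, 0.1017, 0.0789]
eef_rot: [3.138, -0.001, 1.501]
ft_force: [4.1, 0.8, 0.4]
finger_gap: 0.319
```

>>> jog_arm:
  increments:
    - {"dx": 0.6,"dy": 0,"dz": 0,"yaw": 0,"gripper": 0}
    - {"dx": 0.6,"dy": 0,"dz": 0,"yaw": 0,"gripper": 0}
    - {"dx": 0.6,"dy": 0,"dz": 0,"yaw": 0,"gripper": 0}
    - {"dx": 0.6,"dy": 0,"dz": 0,"yaw": 0,"gripper": 0}
    - {"dx": 0,"dy": 0,"dz": 0,"yaw": 0,"gripper": 0}

```text
t: 41.1
tcp_pos: [0.4724, 0.1252, 0.0788]
eef_rot: [3.138, -0.0, 1.501]
ft_force: [4.6, -0.3, 1.9]
finger_gap: 0.317
```

```bash
python3 - <<'E'
from h import *
s=r.read_state(); print(s["tcp_pos"],s["eef_rot"],s["ft_force"],s["finger_gap"],pl(s["tcp_pos"][:2]))
E
```

```text
[0.47241403 0.1251799  0.07882254] [ 3.13832221e+00 -2.88945467e-04  1.50076099e+00] [ 4.56737241 -0.29316112  1.90167888] 0.3167277411993972 [[-0.08369706  0.12001256]]
```

>>> jog_arm:
  increments:
    - {"dx": 0.3,"dy": 0,"dz": 0,"yaw": 0,"gripper": 0}
    - {"dx": 0.3,"dy": 0,"dz": 0,"yaw": 0,"gripper": 0}
    - {"dx": 0.2,"dy": 0,"dz": 0,"yaw": 0,"gripper": 0}
    - {"dx": 0.2,"dy": 0,"dz": 0,"yaw": 0,"gripper": 0}
    - {"dx": 0,"dy": 0,"dz": 0,"yaw": 0,"gripper": 0}

```text
t: 41.6
tcp_pos: [0.4722, 0.1344, 0.0788]
eef_rot: [3.141, 0.001, 1.5]
ft_force: [2.0, -3.5, 5.7]
finger_gap: 0.318
```

>>> jog_arm:
  increments:
    - {"dx": 0.2,"dy": 0,"dz": 0,"yaw": 0,"gripper": 0}
    - {"dx": 0,"dy": 0,"dz": 0,"yaw": 0,"gripper": 0}
    - {"dx": 0,"dy": 0,"dz": 0,"yaw": 0,"gripper": 0}

```text
t: 41.9
tcp_pos: [0.4721, 0.1352, 0.0788]
eef_rot: [3.141, 0.003, 1.5]
ft_force: [0.3, -8.7, 8.2]
finger_gap: 0.318
```

```bash
python3 - <<'E'
from h import *
s=r.read_state(); print(s["tcp_pos"],s["ft_force"],s["finger_gap"],pl(s["tcp_pos"][:2]))
E
```

```text
[0.47214443 0.13515218 0.07884825] [ 0.28215945 -8.66481732  8.15531588] 0.31763243879937936 [[-0.08466445  0.12994147]]
```

>>> jog_arm:
  increments:
    - {"dx": 0.2,"dy": 0,"dz": 0,"yaw": 0,"gripper": 0}
    - {"dx": 0,"dy": 0,"dz": 0,"yaw": 0,"gripper": 0}
    - {"dx": -0.3,"dy": 0,"dz": -0.1,"yaw": 0,"gripper": 0}
    - {"dx": 0,"dy": 0,"dz": 0,"yaw": 0,"gripper": 0.7}
    - {"dx": 0,"dy": 0,"dz": 0,"yaw": 0,"gripper": 0.7}
    - {"dx": 0,"dy": 0,"dz": 0,"yaw": 0,"gripper": 0.7}
    - {"dx": 0,"dy": 0,"dz": 0,"yaw": 0,"gripper": 0.7}
    - {"dx": 0,"dy": 0,"dz": -1.5,"yaw": 0,"gripper": 0.7}
    - {"dx": 0,"dy": 0,"dz": -3,"yaw": 0,"gripper": 0.7}
    - {"dx": 0,"dy": 0,"dz": -4,"yaw": 0,"gripper": 0.7}
    - {"dx": 3.95,"dy": 0.56,"dz": 0,"yaw": 0,"gripper": 0.7}
    - {"dx": 3.95,"dy": 0.56,"dz": 0,"yaw": 0,"gripper": 0.7}
    - {"dx": 3.95,"dy": 0.56,"dz": 0,"yaw": 0,"gripper": 0.7}
    - {"dx": 3.95,"dy": 0.56,"dz": 0,"yaw": 0,"gripper": 0.7}
    - {"dx": 3.95,"dy": 0.56,"dz": 0,"yaw": 0,"gripper": 0.7}
    - {"dx": 3.95,"dy": 0.56,"dz": 0,"yaw": 0,"gripper": 0.7}
    - {"dx": 0,"dy": 0,"dz": 0,"yaw": -0.14,"gripper": 0.7}
    - {"dx": 0,"dy": 0,"dz": 0,"yaw": -0.14,"gripper": 0.7}
    - {"dx": 0,"dy": 0,"dz": 0,"yaw": -0.14,"gripper": 0.7}
    - {"dx": 0,"dy": 0,"dz": 0,"yaw": -0.14,"gripper": 0.7}

```text
t: 43.9
tcp_pos: [0.5214, 0.3701, 0.1634]
eef_rot: [-3.141, -0.0, 2.067]
ft_force: [-0.2, 0.6, -0.4]
finger_gap: 0.702
```

>>> jog_arm:
  increments:
    - {"dx": 0,"dy": 0,"dz": 0,"yaw": -0.14,"gripper": 0.7}
    - {"dx": 0,"dy": 0,"dz": 0,"yaw": -0.14,"gripper": 0.7}
    - {"dx": 0,"dy": 0,"dz": 0,"yaw": -0.14,"gripper": 0.7}
    - {"dx": 0,"dy": 0,"dz": 0,"yaw": -0.14,"gripper": 0.7}
    - {"dx": 0,"dy": 0,"dz": 0,"yaw": -0.14,"gripper": 0.7}
    - {"dx": 0,"dy": 0,"dz": 0,"yaw": -0.14,"gripper": 0.7}
    - {"dx": 0,"dy": 0,"dz": 0,"yaw": -0.14,"gripper": 0.7}
    - {"dx": 0,"dy": 0,"dz": 0,"yaw": 0,"gripper": 0.7}
    - {"dx": 0,"dy": 0,"dz": 0,"yaw": 0,"gripper": 0.7}

```text
t: 44.8
tcp_pos: [0.5217, 0.3699, 0.1638]
eef_rot: [-3.141, -0.0, 3.037]
ft_force: [0.5, 0.1, 0.1]
finger_gap: 0.698
```

```bash
cat >> h.py <<'E'
def foot(z=.045):
    im,c=snap("wrist","wf%.1f.png"%r.read_state()["t"]); s=r.read_state(); print(s["t"],s["tcp_pos"],s["eef_rot"],s["finger_gap"])
    for k in blobs(im,(0,0,0),(179,255,60),500,20000,roi=(160,20,480,300)):
        x,y,w,h=cv2.boundingRect(k); q=cv2.minAreaRect(pt(c,k[:,0],z).astype(np.float32)); print("blob",(x,y,w,h),np.round(q[0],4),np.round(q[1],4),round(q[2],1))
        for m in blobs(im,(0,0,62),(179,120,140),40,600,roi=(x+4,y+4,x+w-4,y+h-4)):
            e,rr=cv2.minEnclosingCircle(m)
            if cv2.contourArea(m)>.6*np.pi*rr*rr: print("  spot",np.round(e,1),pt(c,e,z).round(4))
E
python3 - <<'E'
from h import *
foot()
t,c=snap("top","t4.png")
for k in blobs(t,(0,0,0),(179,255,60),60,roi=(172,230,265,345)):
  q=cv2.minAreaRect(pt(c,k[:,0],.045).astype(np.float32)); print("topfoot",np.round(q[0],4),cv2.boundingRect(k))
go((.5224,.3683,.02),3.04)
E
```

```text
44.85 [0.52171781 0.36982564 0.16380127] [-3.14144290e+00 -3.87723433e-04  3.03688040e+00] 0.7006728960214066
blob (292, 77, 40, 59) [0.4228 0.3752] [0.0265 0.0372] 88.2
  spot [311.5 105.7] [[0.4221 0.375 ]]
blob (302, 210, 34, 50) [0.5183 0.3699] [0.0263 0.0412] 84.8
  spot [318.9 239. ] [[0.5216 0.3698]]
topfoot [0.5277 0.3758] (172, 260, 24, 22)
topfoot [0.4242 0.3707] (177, 308, 16, 17)
t 44.9 turn -0.003 shift cm [-0.08 -0.14 14.39]
```

>>> jog_arm:
  increments:
    - {"dx": 0,"dy": 0,"dz": 3,"yaw": 0,"gripper": 0.7}
    - {"dx": 0,"dy": 0,"dz": 3.5,"yaw": 0,"gripper": 0.7}
    - {"dx": 0,"dy": 0,"dz": 3.5,"yaw": 0,"gripper": 0.7}
    - {"dx": 0,"dy": 0,"dz": 2.5,"yaw": 0,"gripper": 0.7}
    - {"dx": 0,"dy": 0,"dz": 1.2,"yaw": 0,"gripper": 0.7}
    - {"dx": 0,"dy": 0,"dz": 0.65,"yaw": 0,"gripper": 0.7}
    - {"dx": 0,"dy": 0,"dz": 0,"yaw": 0,"gripper": 0}
    - {"dx": 0,"dy": 0,"dz": 0,"yaw": 0,"gripper": 0}
    - {"dx": 0,"dy": 0,"dz": 0,"yaw": 0,"gripper": 0}
    - {"dx": 0,"dy": 0,"dz": 0,"yaw": 0,"gripper": 0}
    - {"dx": 0,"dy": 0,"dz": 0,"yaw": 0,"gripper": 0}
    - {"dx": 0,"dy": 0,"dz": 0,"yaw": 0,"gripper": 0}

```text
t: 46.1
tcp_pos: [0.5233, 0.3705, 0.0225]
eef_rot: [3.14, 0.003, 3.04]
ft_force: [-0.2, 0.2, 6.4]
finger_gap: 0.316
```

```bash
python3 - <<'E'
from h import *
s=r.read_state();print(s["tcp_pos"],s["finger_gap"],s["ft_force"]); go([*wd([.0853,.049])[0],.12],1.5007)
E
```

```text
[0.52329215 0.37049991 0.02248974] 0.31577426690669125 [-0.19397568  0.16777222  6.35751252]
t 46.1 turn 1.539 shift cm [-31.93  13.54  -9.75]
```

>>> jog_arm:
  increments:
    - {"dx": 0,"dy": 0,"dz": -1.5,"yaw": 0,"gripper": 0}
    - {"dx": 0,"dy": 0,"dz": -3,"yaw": 0,"gripper": 0}
    - {"dx": 0,"dy": 0,"dz": -3,"yaw": 0.1399,"gripper": 0}
    - {"dx": 0,"dy": 0,"dz": -3,"yaw": 0.1399,"gripper": 0}
    - {"dx": 0,"dy": 0,"dz": 0,"yaw": 0.1399,"gripper": 0}
    - {"dx": 0,"dy": 0,"dz": 0,"yaw": 0.1399,"gripper": 0}
    - {"dx": 0,"dy": 0,"dz": 0,"yaw": 0.1399,"gripper": 0}
    - {"dx": 0,"dy": 0,"dz": 0,"yaw": 0.1399,"gripper": 0}
    - {"dx": 0,"dy": 0,"dz": 0,"yaw": 0.1399,"gripper": 0}
    - {"dx": 0,"dy": 0,"dz": 0,"yaw": 0.1399,"gripper": 0}
    - {"dx": 0,"dy": 0,"dz": 0,"yaw": 0.1399,"gripper": 0}
    - {"dx": 0,"dy": 0,"dz": 0,"yaw": 0.1399,"gripper": 0}
    - {"dx": 0,"dy": 0,"dz": 0,"yaw": 0.1399,"gripper": 0}
    - {"dx": 0,"dy": 0,"dz": 0,"yaw": 0,"gripper": 0}

```text
t: 47.5
tcp_pos: [0.5218, 0.3697, 0.1262]
eef_rot: [3.141, -0.0, 1.5]
ft_force: [0.0, -0.5, -0.9]
finger_gap: 0.316
```

>>> jog_arm:
  increments:
    - {"dx": -3.99,"dy": 1.69,"dz": 0,"yaw": 0,"gripper": 0}
    - {"dx": -3.99,"dy": 1.69,"dz": 0,"yaw": 0,"gripper": 0}
    - {"dx": -3.99,"dy": 1.69,"dz": 0,"yaw": 0,"gripper": 0}
    - {"dx": -3.99,"dy": 1.69,"dz": 0,"yaw": 0,"gripper": 0}
    - {"dx": -3.99,"dy": 1.69,"dz": 0,"yaw": 0,"gripper": 0}
    - {"dx": -3.99,"dy": 1.69,"dz": 0,"yaw": 0,"gripper": 0}
    - {"dx": -3.99,"dy": 1.69,"dz": 0,"yaw": 0,"gripper": 0}
    - {"dx": -3.99,"dy": 1.69,"dz": 0,"yaw": 0,"gripper": 0}
    - {"dx": 0,"dy": 0,"dz": 0,"yaw": 0,"gripper": 0}
    - {"dx": 0,"dy": 0,"dz": 0,"yaw": 0,"gripper": 0}
    - {"dx": 0,"dy": 0,"dz": 0,"yaw": 0,"gripper": 0}

```text
t: 48.6
tcp_pos: [0.6342, 0.0427, 0.1255]
eef_rot: [-3.141, -0.0, 1.503]
ft_force: [0.8, -0.5, -0.8]
finger_gap: 0.316
```

```bash
cat >> h.py <<'E'
def rails(xs):
    s=r.read_state(); im,c=snap("wrist","wr%.1f.png"%s["t"]); print(s["tcp_pos"],s["eef_rot"],s["ft_force"],s["finger_gap"],"plate",pl(s["tcp_pos"][:2]).round(4))
    for k in blobs(im,(0,0,140),(179,60,255),400,20000,roi=(100,0,540,300)):
        q=pl(pt(c,k[:,0],.074)); print(cv2.boundingRect(k),"X",q[:,0].min().round(4),q[:,0].max().round(4),"Y",q[:,1].min().round(4),q[:,1].max().round(4))
    go([*wd(xs)[0],.082],1.5007)
E
python3 - <<'E'
from h import *
rails([.0853,.049])
E
```

```text
[0.63415152 0.0427049  0.12554803] [-3.14105965e+00 -4.28739260e-04  1.50335503e+00] [ 0.78935424 -0.4868521  -0.79009461] 0.3160730855492827 plate [[0.0834 0.0491]]
(144, 205, 86, 83) X -0.0224 0.0286 Y 0.0371 0.089
t 48.65 turn 0.003 shift cm [-0.05  0.2   4.35]
```

>>> jog_arm:
  increments:
    - {"dx": 0,"dy": 0.18,"dz": 1.8,"yaw": 0,"gripper": 0}
    - {"dx": 0,"dy": 0,"dz": 1.7,"yaw": 0,"gripper": 0}
    - {"dx": 0,"dy": 0,"dz": 0.5,"yaw": 0,"gripper": 0}
    - {"dx": 0,"dy": 0,"dz": 0.2,"yaw": 0,"gripper": 0}
    - {"dx": 0,"dy": 0,"dz": 0.2,"yaw": 0,"gripper": 0}
    - {"dx": 0,"dy": 0,"dz": 0.1,"yaw": 0,"gripper": 0}
    - {"dx": 0,"dy": 0,"dz": 0,"yaw": 0,"gripper": 0}
    - {"dx": 0,"dy": 0,"dz": 0,"yaw": 0,"gripper": 0}

```text
t: 49.45
tcp_pos: [0.6368, 0.0417, 0.0811]
eef_rot: [3.141, -0.0, 1.501]
ft_force: [-0.4, 0.1, -0.2]
finger_gap: 0.32
```

```bash
python3 - <<'E'
from h import *
s=r.read_state(); print(s["tcp_pos"],s["eef_rot"],s["ft_force"],s["finger_gap"],pl(s["tcp_pos"][:2]))
E
```

```text
[0.63678277 0.04170238 0.08108808] [ 3.14061557e+00 -3.32743966e-06  1.50113051e+00] [-0.37882434  0.08388137 -0.22114584] 0.3197839611167481 [[0.0861147  0.04825225]]
```

>>> jog_arm:
  increments:
    - {"dx": 0,"dy": -0.05,"dz": 0.1,"yaw": 0,"gripper": 0}
    - {"dx": 0,"dy": 0,"dz": 0.1,"yaw": 0,"gripper": 0}
    - {"dx": 0,"dy": 0,"dz": 0.1,"yaw": 0,"gripper": 0}
    - {"dx": 0,"dy": 0,"dz": 0,"yaw": 0,"gripper": 0}
    - {"dx": 0,"dy": 0,"dz": 0,"yaw": 0,"gripper": 0}

```text
t: 49.95
tcp_pos: [0.6362, 0.0418, 0.0795]
eef_rot: [3.141, 0.0, 1.501]
ft_force: [-4.7, 1.2, 9.6]
finger_gap: 0.319
```

Down. Push along.

>>> jog_arm:
  increments:
    - {"dx": 0.6,"dy": 0,"dz": -0.12,"yaw": 0,"gripper": 0}
    - {"dx": 0.7,"dy": 0,"dz": 0,"yaw": 0,"gripper": 0}
    - {"dx": 0.7,"dy": 0,"dz": 0,"yaw": 0,"gripper": 0}
    - {"dx": 0.7,"dy": 0,"dz": 0,"yaw": 0,"gripper": 0}
    - {"dx": 0.7,"dy": 0,"dz": 0,"yaw": 0,"gripper": 0}
    - {"dx": 0.7,"dy": 0,"dz": 0,"yaw": 0,"gripper": 0}
    - {"dx": 0.7,"dy": 0,"dz": 0,"yaw": 0,"gripper": 0}
    - {"dx": 0,"dy": 0,"dz": 0,"yaw": 0,"gripper": 0}

```text
t: 50.75
tcp_pos: [0.6411, 0.0901, 0.0796]
eef_rot: [3.137, 0.0, 1.502]
ft_force: [3.3, -1.9, 2.1]
finger_gap: 0.32
```

>>> jog_arm:
  increments:
    - {"dx": 0.6,"dy": 0,"dz": 0,"yaw": 0,"gripper": 0}
    - {"dx": 0.6,"dy": 0,"dz": 0,"yaw": 0,"gripper": 0}
    - {"dx": 0.6,"dy": 0,"dz": 0,"yaw": 0,"gripper": 0}
    - {"dx": 0.6,"dy": 0,"dz": 0,"yaw": 0,"gripper": 0}
    - {"dx": 0.3,"dy": 0,"dz": 0,"yaw": 0,"gripper": 0}
    - {"dx": 0.3,"dy": 0,"dz": 0,"yaw": 0,"gripper": 0}
    - {"dx": 0,"dy": 0,"dz": 0,"yaw": 0,"gripper": 0}

```text
t: 51.45
tcp_pos: [0.6428, 0.1202, 0.0795]
eef_rot: [3.138, -0.001, 1.501]
ft_force: [2.6, 2.1, 4.7]
finger_gap: 0.319
```

```bash
python3 - <<'E'
from h import *
s=r.read_state(); print(s["tcp_pos"],s["eef_rot"],s["ft_force"],s["finger_gap"],pl(s["tcp_pos"][:2]))
E
```

```text
[0.64284934 0.12019296 0.07951703] [ 3.13818695e+00 -5.23086387e-04  1.50136975e+00] [2.56792063 2.10171941 4.6908836 ] 0.3193469583846623 [[0.08666898 0.12697498]]
```

>>> jog_arm:
  increments:
    - {"dx": 0.2,"dy": 0,"dz": 0,"yaw": 0,"gripper": 0}
    - {"dx": 0.2,"dy": 0,"dz": 0,"yaw": 0,"gripper": 0}
    - {"dx": 0.2,"dy": 0,"dz": 0,"yaw": 0,"gripper": 0}
    - {"dx": 0,"dy": 0,"dz": 0,"yaw": 0,"gripper": 0}
    - {"dx": 0,"dy": 0,"dz": 0,"yaw": 0,"gripper": 0}

```text
t: 51.95
tcp_pos: [0.6423, 0.1231, 0.0797]
eef_rot: [3.141, 0.004, 1.501]
ft_force: [-0.5, -11.4, 8.3]
finger_gap: 0.315
```

```bash
python3 - <<'E'
from h import *
s=r.read_state(); print(s["tcp_pos"],s["eef_rot"],s["ft_force"],s["finger_gap"],pl(s["tcp_pos"][:2]))
E
```

```text
[0.64227025 0.12307637 0.0796546 ] [3.14065919 0.00434184 1.50111094] [ -0.54694856 -11.39097119   8.33578445] 0.31510896866191185 [[0.08588936 0.12981075]]
```

>>> jog_arm:
  increments:
    - {"dx": 0.1,"dy": 0,"dz": 0,"yaw": 0,"gripper": 0}
    - {"dx": -0.3,"dy": 0,"dz": -0.1,"yaw": 0,"gripper": 0}
    - {"dx": 0,"dy": 0,"dz": 0,"yaw": 0,"gripper": 0.7}
    - {"dx": 0,"dy": 0,"dz": 0,"yaw": 0,"gripper": 0.7}
    - {"dx": 0,"dy": 0,"dz": 0,"yaw": 0,"gripper": 0.7}
    - {"dx": 0,"dy": 0,"dz": 0,"yaw": 0,"gripper": 0.7}
    - {"dx": 0,"dy": 0,"dz": -1.5,"yaw": 0,"gripper": 0.7}
    - {"dx": 0,"dy": 0,"dz": -3,"yaw": 0,"gripper": 0.7}
    - {"dx": 0,"dy": 0,"dz": -4,"yaw": 0,"gripper": 0.7}
    - {"dx": 2.95,"dy": -2.96,"dz": 0,"yaw": 0,"gripper": 0.7}
    - {"dx": 2.95,"dy": -2.96,"dz": 0,"yaw": 0,"gripper": 0.7}
    - {"dx": 2.95,"dy": -2.96,"dz": 0,"yaw": 0,"gripper": 0.7}
    - {"dx": 2.95,"dy": -2.96,"dz": 0,"yaw": 0,"gripper": 0.7}
    - {"dx": 2.95,"dy": -2.96,"dz": 0,"yaw": 0,"gripper": 0.7}
    - {"dx": 2.95,"dy": -2.96,"dz": 0,"yaw": 0,"gripper": 0.7}
    - {"dx": 2.95,"dy": -2.96,"dz": 0,"yaw": 0,"gripper": 0.7}
    - {"dx": 2.95,"dy": -2.96,"dz": 0,"yaw": 0,"gripper": 0.7}
    - {"dx": 0,"dy": 0,"dz": 0,"yaw": -0.145,"gripper": 0.7}
    - {"dx": 0,"dy": 0,"dz": 0,"yaw": -0.145,"gripper": 0.7}

```text
t: 53.85
tcp_pos: [0.4207, 0.3771, 0.1662]
eef_rot: [3.14, -0.001, 1.8]
ft_force: [0.6, 0.1, 0.5]
finger_gap: 0.703
```

>>> jog_arm:
  increments:
    - {"dx": 0,"dy": 0,"dz": 0,"yaw": -0.145,"gripper": 0.7}
    - {"dx": 0,"dy": 0,"dz": 0,"yaw": -0.145,"gripper": 0.7}
    - {"dx": 0,"dy": 0,"dz": 0,"yaw": -0.145,"gripper": 0.7}
    - {"dx": 0,"dy": 0,"dz": 0,"yaw": -0.145,"gripper": 0.7}
    - {"dx": 0,"dy": 0,"dz": 0,"yaw": -0.145,"gripper": 0.7}
    - {"dx": 0,"dy": 0,"dz": 0,"yaw": -0.145,"gripper": 0.7}
    - {"dx": 0,"dy": 0,"dz": 0,"yaw": -0.145,"gripper": 0.7}
    - {"dx": 0,"dy": 0,"dz": 0,"yaw": -0.145,"gripper": 0.7}
    - {"dx": 0,"dy": 0,"dz": 0,"yaw": -0.145,"gripper": 0.7}
    - {"dx": 0,"dy": 0,"dz": 0,"yaw": 0,"gripper": 0.7}
    - {"dx": 0,"dy": 0,"dz": 0,"yaw": 0,"gripper": 0.7}

```text
t: 54.95
tcp_pos: [0.422, 0.3758, 0.1656]
eef_rot: [3.141, 0.001, 3.092]
ft_force: [-0.1, -0.6, -0.1]
finger_gap: 0.701
```

```bash
python3 - <<'E'
from h import *
foot()
go((.4221,.375,.02),3.10)
E
```

```text
55.0 [0.42189738 0.37569539 0.16537902] [3.14108392e+00 5.94157456e-04 3.09275226e+00] 0.7023150594606431
blob (301, 209, 34, 50) [0.4185 0.375 ] [0.0264 0.0414] 87.9
  spot [318.  238.5] [[0.4222 0.3751]]
t 55.0 turn -0.007 shift cm [-0.02 -0.07 14.54]
```

>>> jog_arm:
  increments:
    - {"dx": 0,"dy": -0.05,"dz": 3,"yaw": 0,"gripper": 0.7}
    - {"dx": 0,"dy": 0,"dz": 3.5,"yaw": 0,"gripper": 0.7}
    - {"dx": 0,"dy": 0,"dz": 3.5,"yaw": 0,"gripper": 0.7}
    - {"dx": 0,"dy": 0,"dz": 2.5,"yaw": 0,"gripper": 0.7}
    - {"dx": 0,"dy": 0,"dz": 1.2,"yaw": 0,"gripper": 0.7}
    - {"dx": 0,"dy": 0,"dz": 0.8,"yaw": 0,"gripper": 0.7}
    - {"dx": 0,"dy": 0,"dz": 0,"yaw": 0,"gripper": 0}
    - {"dx": 0,"dy": 0,"dz": 0,"yaw": 0,"gripper": 0}
    - {"dx": 0,"dy": 0,"dz": 0,"yaw": 0,"gripper": 0}
    - {"dx": 0,"dy": 0,"dz": 0,"yaw": 0,"gripper": 0}
    - {"dx": 0,"dy": 0,"dz": 0,"yaw": 0,"gripper": 0}
    - {"dx": 0,"dy": 0,"dz": 0,"yaw": 0,"gripper": 0}

```text
t: 56.2
tcp_pos: [0.423, 0.3759, 0.0214]
eef_rot: [3.14, 0.003, 3.096]
ft_force: [-0.4, 0.3, 5.8]
finger_gap: 0.317
```

```bash
python3 - <<'E'
from h import *
s=r.read_state();print(s["tcp_pos"],s["finger_gap"],s["ft_force"]); go([*wd([-.085,-.049])[0],.15],1.5007)
E
```

```text
[0.42297995 0.37587648 0.02138136] 0.31749519370503543 [-0.35944799  0.34073025  5.79690029]
t 56.2 turn 1.595 shift cm [-41.56   6.56 -12.86]
```

>>> jog_arm:
  increments:
    - {"dx": 0,"dy": 0,"dz": -1.9,"yaw": 0,"gripper": 0}
    - {"dx": 0,"dy": 0,"dz": -4,"yaw": 0,"gripper": 0}
    - {"dx": 0,"dy": 0,"dz": -4,"yaw": 0.145,"gripper": 0}
    - {"dx": 0,"dy": 0,"dz": -3,"yaw": 0.145,"gripper": 0}
    - {"dx": 0,"dy": 0,"dz": 0,"yaw": 0.145,"gripper": 0}
    - {"dx": 0,"dy": 0,"dz": 0,"yaw": 0.145,"gripper": 0}
    - {"dx": 0,"dy": 0,"dz": 0,"yaw": 0.145,"gripper": 0}
    - {"dx": 0,"dy": 0,"dz": 0,"yaw": 0.145,"gripper": 0}
    - {"dx": 0,"dy": 0,"dz": 0,"yaw": 0.145,"gripper": 0}
    - {"dx": 0,"dy": 0,"dz": 0,"yaw": 0.145,"gripper": 0}
    - {"dx": 0,"dy": 0,"dz": 0,"yaw": 0.145,"gripper": 0}
    - {"dx": 0,"dy": 0,"dz": 0,"yaw": 0.145,"gripper": 0}
    - {"dx": 0,"dy": 0,"dz": 0,"yaw": 0.145,"gripper": 0}
    - {"dx": 0,"dy": 0,"dz": 0,"yaw": 0,"gripper": 0}

```text
t: 57.6
tcp_pos: [0.4215, 0.3748, 0.1485]
eef_rot: [-3.141, 0.0, 1.5]
ft_force: [-0.5, 0.5, -0.9]
finger_gap: 0.315
```

>>> jog_arm:
  increments:
    - {"dx": -3.78,"dy": 0.6,"dz": 0,"yaw": 0,"gripper": 0}
    - {"dx": -3.78,"dy": 0.6,"dz": 0,"yaw": 0,"gripper": 0}
    - {"dx": -3.78,"dy": 0.6,"dz": 0,"yaw": 0,"gripper": 0}
    - {"dx": -3.78,"dy": 0.6,"dz": 0,"yaw": 0,"gripper": 0}
    - {"dx": -3.78,"dy": 0.6,"dz": 0,"yaw": 0,"gripper": 0}
    - {"dx": -3.78,"dy": 0.6,"dz": 0,"yaw": 0,"gripper": 0}
    - {"dx": -3.78,"dy": 0.6,"dz": 0,"yaw": 0,"gripper": 0}
    - {"dx": -3.78,"dy": 0.6,"dz": 0,"yaw": 0,"gripper": 0}
    - {"dx": -3.78,"dy": 0.6,"dz": 0,"yaw": 0,"gripper": 0}
    - {"dx": -3.78,"dy": 0.6,"dz": 0,"yaw": 0,"gripper": 0}
    - {"dx": -3.78,"dy": 0.6,"dz": 0,"yaw": 0,"gripper": 0}
    - {"dx": 0,"dy": 0,"dz": 0,"yaw": 0,"gripper": 0}
    - {"dx": 0,"dy": 0,"dz": 0,"yaw": 0,"gripper": 0}
    - {"dx": 0,"dy": 0,"dz": 0,"yaw": 0,"gripper": 0}

```text
t: 59.0
tcp_pos: [0.4583, -0.0435, 0.1485]
eef_rot: [-3.141, -0.001, 1.503]
ft_force: [0.8, -0.7, -0.9]
finger_gap: 0.317
```

```bash
python3 - <<'E'
from h import *
im,c=snap("wrist","w9.png"); s=r.read_state(); print(s["tcp_pos"],s["eef_rot"],s["finger_gap"])
c4=camat([0.53974513,-0.09983245,0.18735931],[-3.14125,.00043,1.5])
# R seats in w4: inner lip edges by eye
print(pl(pt(c4,[(199,252),(235,252),(202,294),(236,294),(404,252),(443,252),(403,294),(440,294)],.074)).round(4).tolist())
# foot A in its seat, here: spot at z=.102
for k in blobs(im,(0,0,62),(179,120,140),40,900,roi=(230,0,420,200)):
    e,rr=cv2.minEnclosingCircle(k)
    if cv2.contourArea(k)>.6*np.pi*rr*rr: print("spot",np.round(e,1),pl(pt(c,e,.102)).round(4))
go([*wd([-.085,-.049])[0],.085],1.5007)
cv2.imwrite("pics/c8.png",im[:400,100:540])
E
```

```text
[ 0.45841695 -0.0432772   0.14854593] [-3.14117306e+00 -4.37995813e-04  1.50368286e+00] 0.31664117146642695
[[-0.0973, -0.1095], [-0.0686, -0.1095], [-0.0988, -0.1464], [-0.0706, -0.1465], [0.0664, -0.1097], [0.0974, -0.1097], [0.0683, -0.1466], [0.099, -0.1466]]
t 59.05 turn 0.003 shift cm [0.   0.09 6.35]
```

View pics/c8.png

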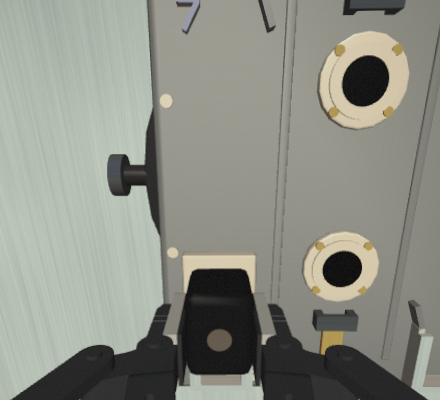

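>>> jog_arm:
  increments:
    - {"dx": 0,"dy": 0.12,"dz": 2.3,"yaw": 0,"gripper": 0}
    - {"dx": 0,"dy": 0,"dz": 2.5,"yaw": 0,"gripper": 0}
    - {"dx": 0,"dy": 0,"dz": 1.2,"yaw": 0,"gripper": 0}
    - {"dx": 0,"dy": 0,"dz": 0.5,"yaw": 0,"gripper": 0}
    - {"dx": 0,"dy": 0,"dz": 0.2,"yaw": 0,"gripper": 0}
    - {"dx": 0,"dy": 0,"dz": 0.1,"yaw": 0,"gripper": 0}
    - {"dx": 0,"dy": 0,"dz": 0.1,"yaw": 0,"gripper": 0}
    - {"dx": 0,"dy": 0,"dz": 0.1,"yaw": 0,"gripper": 0}
    - {"dx": 0,"dy": 0,"dz": 0,"yaw": 0,"gripper": 0}
    - {"dx": 0,"dy": 0,"dz": 0,"yaw": 0,"gripper": 0}

```text
t: 60.05
tcp_pos: [0.46, -0.0445, 0.079]
eef_rot: [3.141, 0.0, 1.501]
ft_force: [0.1, -0.8, -0.6]
finger_gap: 0.316
```

```bash
python3 - <<'E'
from h import *
s=r.read_state(); print(s["tcp_pos"],s["eef_rot"],s["ft_force"],s["finger_gap"],pl(s["tcp_pos"][:2]))
E
```

```text
[ 0.46002229 -0.04454423  0.07895154] [3.14116876e+00 8.91854830e-05 1.50109767e+00] [ 0.05753543 -0.84323203 -0.55480193] 0.3156778812214647 [[-0.08417108 -0.05016267]]
```

>>> jog_arm:
  increments:
    - {"dx": 0,"dy": 0,"dz": 0.1,"yaw": 0,"gripper": 0}
    - {"dx": 0,"dy": 0,"dz": 0.1,"yaw": 0,"gripper": 0}
    - {"dx": 0,"dy": 0,"dz": 0.1,"yaw": 0,"gripper": 0}
    - {"dx": 0,"dy": 0,"dz": 0,"yaw": 0,"gripper": 0}
    - {"dx": 0,"dy": 0,"dz": 0,"yaw": 0,"gripper": 0}

```text
t: 60.55
tcp_pos: [0.4602, -0.0445, 0.0783]
eef_rot: [-3.141, 0.0, 1.501]
ft_force: [-10.5, 1.8, 23.1]
finger_gap: 0.316
```

>>> jog_arm:
  increments:
    - {"dx": 0,"dy": 0,"dz": -0.3,"yaw": 0,"gripper": 0}
    - {"dx": -0.6,"dy": 0,"dz": 0,"yaw": 0,"gripper": 0}
    - {"dx": -0.7,"dy": 0,"dz": 0,"yaw": 0,"gripper": 0}
    - {"dx": -0.7,"dy": 0,"dz": 0,"yaw": 0,"gripper": 0}
    - {"dx": -0.7,"dy": 0,"dz": 0,"yaw": 0,"gripper": 0}
    - {"dx": -0.7,"dy": 0,"dz": 0,"yaw": 0,"gripper": 0}
    - {"dx": -0.7,"dy": 0,"dz": 0,"yaw": 0,"gripper": 0}
    - {"dx": -0.7,"dy": 0,"dz": 0,"yaw": 0,"gripper": 0}
    - {"dx": 0,"dy": 0,"dz": 0,"yaw": 0,"gripper": 0}

```text
t: 61.45
tcp_pos: [0.4554, -0.0923, 0.0785]
eef_rot: [-3.139, -0.002, 1.5]
ft_force: [-4.7, 4.1, 5.9]
finger_gap: 0.319
```

>>> jog_arm:
  increments:
    - {"dx": -0.6,"dy": 0,"dz": 0,"yaw": 0,"gripper": 0}
    - {"dx": -0.6,"dy": 0,"dz": 0,"yaw": 0,"gripper": 0}
    - {"dx": -0.6,"dy": 0,"dz": 0,"yaw": 0,"gripper": 0}
    - {"dx": -0.6,"dy": 0,"dz": 0,"yaw": 0,"gripper": 0}
    - {"dx": -0.3,"dy": 0,"dz": 0,"yaw": 0,"gripper": 0}
    - {"dx": 0,"dy": 0,"dz": 0,"yaw": 0,"gripper": 0}

```text
t: 62.05
tcp_pos: [0.4535, -0.1185, 0.0786]
eef_rot: [-3.139, -0.003, 1.501]
ft_force: [-4.4, 6.7, 8.0]
finger_gap: 0.319
```

```bash
python3 - <<'E'
from h import *
s=r.read_state(); print(s["tcp_pos"],s["eef_rot"],s["ft_force"],s["finger_gap"],pl(s["tcp_pos"][:2]))
E
```

```text
[ 0.45353784 -0.11853269  0.07858017] [-3.13864987e+00 -2.87551039e-03  1.50065088e+00] [-4.36295133  6.72508217  7.9875233 ] 0.31939455069567185 [[-0.08545752 -0.1244236 ]]
```

>>> jog_arm:
  increments:
    - {"dx": -0.2,"dy": 0,"dz": 0,"yaw": 0,"gripper": 0}
    - {"dx": -0.2,"dy": 0,"dz": 0,"yaw": 0,"gripper": 0}
    - {"dx": -0.2,"dy": 0,"dz": 0,"yaw": 0,"gripper": 0}
    - {"dx": -0.2,"dy": 0,"dz": 0,"yaw": 0,"gripper": 0}
    - {"dx": 0,"dy": 0,"dz": 0,"yaw": 0,"gripper": 0}
    - {"dx": 0,"dy": 0,"dz": 0,"yaw": 0,"gripper": 0}

```text
t: 62.65
tcp_pos: [0.4539, -0.1248, 0.0787]
eef_rot: [-3.14, -0.006, 1.5]
ft_force: [-1.9, 14.4, 8.6]
finger_gap: 0.315
```

```bash
python3 - <<'E'
from h import *
s=r.read_state(); print(s["tcp_pos"],s["eef_rot"],s["ft_force"],s["finger_gap"],pl(s["tcp_pos"][:2]))
E
```

```text
[ 0.45387298 -0.12483797  0.07869923] [-3.14042865 -0.00569668  1.49983882] [-1.87830637 14.36897621  8.64734565] 0.3151452587914533 [[-0.08468159 -0.13068992]]
```

>>> jog_arm:
  increments:
    - {"dx": -0.1,"dy": 0,"dz": 0,"yaw": 0,"gripper": 0}
    - {"dx": 0.35,"dy": 0,"dz": -0.1,"yaw": 0,"gripper": 0}
    - {"dx": 0,"dy": 0,"dz": 0,"yaw": 0,"gripper": 0.7}
    - {"dx": 0,"dy": 0,"dz": 0,"yaw": 0,"gripper": 0.7}
    - {"dx": 0,"dy": 0,"dz": 0,"yaw": 0,"gripper": 0.7}
    - {"dx": 0,"dy": 0,"dz": 0,"yaw": 0,"gripper": 0.7}
    - {"dx": 0,"dy": 0,"dz": -1.5,"yaw": 0,"gripper": 0.7}
    - {"dx": 0,"dy": 0,"dz": -3,"yaw": 0,"gripper": 0.7}
    - {"dx": 0,"dy": 0,"dz": -4,"yaw": 0,"gripper": 0.7}
    - {"dx": 0,"dy": 0,"dz": -4,"yaw": 0,"gripper": 0.7}
    - {"dx": 4,"dy": -0.9,"dz": 0,"yaw": 0,"gripper": 0.7}
    - {"dx": 4,"dy": -0.9,"dz": 0,"yaw": 0,"gripper": 0.7}
    - {"dx": 4,"dy": -0.9,"dz": 0,"yaw": 0,"gripper": 0.7}
    - {"dx": 4,"dy": -0.9,"dz": 0,"yaw": 0,"gripper": 0.7}
    - {"dx": 4,"dy": -0.9,"dz": 0,"yaw": 0,"gripper": 0.7}
    - {"dx": 4,"dy": -0.9,"dz": 0,"yaw": 0,"gripper": 0.7}
    - {"dx": 4,"dy": -0.9,"dz": 0,"yaw": 0,"gripper": 0.7}
    - {"dx": 4,"dy": -0.9,"dz": 0,"yaw": 0,"gripper": 0.7}
    - {"dx": 4,"dy": -0.9,"dz": 0,"yaw": 0,"gripper": 0.7}
    - {"dx": 4,"dy": -0.9,"dz": 0,"yaw": 0,"gripper": 0.7}

```text
t: 64.65
tcp_pos: [0.392, 0.2821, 0.2049]
eef_rot: [3.141, -0.0, 1.501]
ft_force: [-0.1, 0.2, 0.3]
finger_gap: 0.696
```

>>> jog_arm:
  increments:
    - {"dx": 0,"dy": 0,"dz": 0,"yaw": 0,"gripper": 0.7}
    - {"dx": 0,"dy": 0,"dz": 0,"yaw": 0,"gripper": 0.7}

```text
t: 64.85
tcp_pos: [0.392, 0.281, 0.2045]
eef_rot: [-3.141, 0.001, 1.504]
ft_force: [-0.7, -0.6, -1.2]
finger_gap: 0.701
```

```bash
python3 - <<'E'
from h import *
t,c=snap("top","t9.png"); sc,cs=snap("scene","s9.png")
h=[(-.085,.13),(.085,.13),(-.085,-.13),(.085,-.13)]
for p in h: print(p,"top px of foot top",px(c,[*wd(p)[0],.102]).round(0)[0])
a=cv2.resize(t[190:330,262:432],(510,420),interpolation=cv2.INTER_CUBIC)
b=cv2.resize(t[240:310,460:520],(290,338)); b=cv2.copyMakeBorder(b,0,82,0,0,0)
cv2.imwrite("pics/c9.png",np.hstack([a,b]))
cv2.imwrite("pics/c10.png",cv2.resize(sc[160:300,130:395],(795,420),interpolation=cv2.INTER_CUBIC))
E
```

```text
(-0.085, 0.13) top px of foot top [285. 293.]
(0.085, 0.13) top px of foot top [291. 215.]
(-0.085, -0.13) top px of foot top [407. 300.]
(0.085, -0.13) top px of foot top [409. 221.]
```

View pics/c9.png

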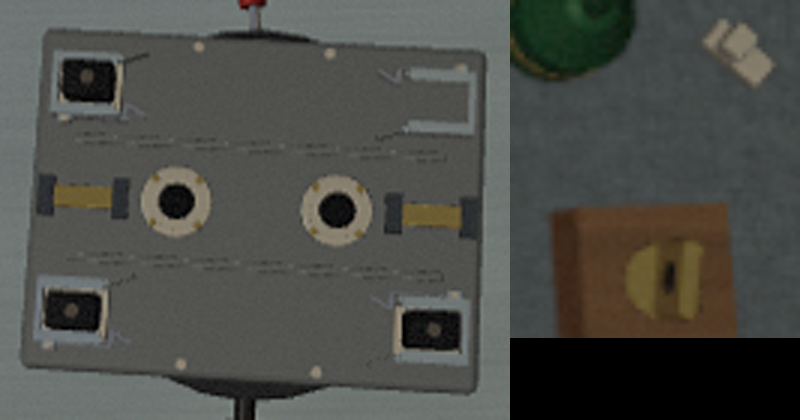

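View pics/c10.png

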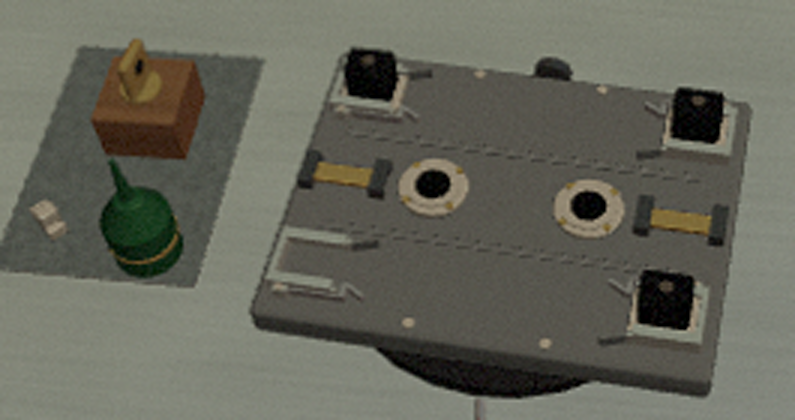

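```bash
python3 -c "
from plant import r
s=r.read_state();print(s['t'],s['ft_force'],s['dq'].round(3));print(r.job_done())"
```

```text
64.95 [ 0.15223467  0.05999306 -0.00176753] [-0.017 -0.006  0.004  0.005 -0.     0.002]
the job is handed in; nothing more can be done
None
```

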